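Present a tape roll over the dispenser spindle

ROBOT

A 6-joint arm with a two-finger parallel gripper is mounted at the origin on a cart in front of the work surface, level with it; the furniture and walls round the work are solid. World frame = base frame: x ahead of the robot, y to its left, z up, the work surface at z = 0. Lengths are in m, angles in rad, forces in N, time in s.
With the tool pointing down it reaches from about 0.25 to 0.725 m from the base axis. Payload 4 kg.
Tool frame: the origin (TCP) lies at the very end of the fingers, on their centre line; the grasp point (between the pads) lies 19 mm behind it; x points along the fingers, y is the direction in which the jaws open and shut, and the axes are right-handed (so a half turn about x gives the same grasp; the last joint's range is limited). The gripper opens to 85 mm and grips with 20 to 120 N. Pads are 22 mm wide; open, the fingers measure 114 mm over their backs; the gripper's body (76 mm by 85 mm) begins 54 mm behind the grasp point. The pads swing forward as they close: fully open they stand 13 mm farther back than shut.
Start: joints at [1.333, 0.241, 0.005, 1.335, 0, 1.571], TCP at [0.118, 0.486, 0.199] pointing down, gripper open.
Joint ranges: [-2.72, 2.72], [-1.05, 1.87], [-1.09, 1.28], [-1.99, 2.15], [-1.42, 1.44], [-3.14, 3.14]. Speed limits (rad/s): [2.79, 2.79, 3.14, 3.14, 3.14, 3.14].

INTERFACE

Orientations are given as a unit quaternion [x, y, z, w].
In Python, from workcell import get_obs, camera, job_done gives the robot as it stands. The module is installed in compiled form; this text tells all that it offers.
- The arm moves only by the tool arm_command, never from a script. Its argument "motion" is a list of rows, each an object of numbers: "x", "y", "z": the shift along the tool's x, y, z in m; "roll": the turn about the tool's x in rad; "fingers": the opening, from 0 (shut) to 1 (fully open). A call has 1 to 20 rows; each row shifts and turns the pose as measured when the row begins, along the tool's axes as they then stand; what a row does not reach is not made up. A row lasts 1/12 s, in which the tool goes at most 41.7 mm and 7.16 degrees, less where a joint would pass 70% of its speed; a pose out of reach is approached as far as the arm can. A call is refused whole if a number of a shift passes 0.0417 or a number of a turn 0.125, either way. A call with a gripper value outside its range is refused whole. The fingers move at their own pace and stop on an object; the grip force is fixed at half the most. Time passes only in rows, so rows that do not move let the fingers close. It gives the time, the measured TCP pose, the force and the opening at its end, in the units of the state.
- get_obs(): the state, without advancing time (a new reading comes with each control period).
- camera(name): name is "side" or "top"; returns a dict with "frame" (420x560x3 uint8, red, green, blue), "intrinsics" (3x3 intrinsics, pixels), "k1" (the pictures are not rectified: a ray, as slopes to the right and down, at radius r is drawn at 1 + k1 r^2 times it, then the intrinsics apply), "rvec" (rotation vector, rad) and "tvec" (3), from world to camera coordinates, as OpenCV has them. Camera axes: x right, y down, z forward; pixel columns grow to the right and rows downward; lengths in m; the calibration is good to about 2 mm. A picture is of the moment at which its call begins. There is no depth.
- job_done(): hands the job in, once; it reports no verdict.
The state is a dict: "clock": time; "joint_pos": joint angles; "joint_vel": joint speeds; "tau": joint torques, N m; "eef_pos": TCP position; "tool_rot": TCP orientation; "ft_force": force on the tool from outside, world axes, zero at the start; "ft_torque": the same for the moment, N m; "grip_width": finger opening in m.
Only numpy, scipy, OpenCV 4.12 (cv2) and the standard library are available. Lean on these libraries where they do the work, as an engineer would, in place of code of your own. Each camera call takes 0.05 s, during which the arm holds its last target.

TASK

Slide the roll of tape up off its storage post, carry it across over the tops of the row of specimen cups (over them, not round the ends), and finish holding it, level and still, centred about a centimetre above the tip of the dispenser's empty spindle, so that the tape end can be threaded before the roll is lowered. Never let the roll touch the dispenser, and leave the cups and the other loose things where they are. The job ends with the roll still in the gripper: do not lower it or let it go.

Things in the scene. Friction and masses are not known exactly. Their poses are not given: they have to be found in the camera images.
- roll: the roll of tape (paper-coloured winding on a cardboard core): outside diameter 60 mm, bore 30 mm, 30 mm high, loose, 50 to 100 g, rigid. It lies flat on the storage post, bore over the post. Origin at the centre of its underside, z along its axis (up)
- stand: storage stand, fixed: grey square base 96 x 96 mm, 12 mm high, with a black washer 44 mm across (top 16 mm above the worktop) on which the roll rests, and an upright steel post of 18 mm diameter that stands 20 mm out of the top of the roll. Origin on the post's axis at worktop height. It stands on one side of the cups, left or right, the dispenser on the other
- post_tip (a point): top of the storage post, on its axis, 66 mm above the worktop
- dispenser: tape dispenser, fixed and empty: grey base 145 x 92 mm, 16 mm high, with an upright steel spindle of 18 mm diameter; toward the dispenser's -x, 88 mm from the spindle, a cutter fence with a toothed steel blade (49 mm high), and 67 mm from the spindle a guide pin (50 mm high). Origin on the spindle's axis at worktop height
- spindle_tip (a point): top of the dispenser's spindle, on its axis, 62 mm above the worktop
- tray: white low tray, fixed, 226 mm along its x, 80 mm along its y, rim 14 mm high, between the stand and the dispenser; three cups stand in a row along its x, about 70 mm apart. Origin at the centre of its underside
- cup_1: white specimen cup with a screw lid, 62 mm across the lid, 69 mm tall; loose, stands in the tray (its lid is 73 mm above the worktop); origin at the centre of its underside. Leave it standing where it is
- cup_2: white specimen cup with a screw lid, 62 mm across the lid, 69 mm tall; loose, stands in the tray (its lid is 73 mm above the worktop); origin at the centre of its underside. Leave it standing where it is
- cup_3: white specimen cup with a screw lid, 62 mm across the lid, 69 mm tall; loose, stands in the tray (its lid is 73 mm above the worktop); origin at the centre of its underside. Leave it standing where it is
- petri: bystander: closed petri dish, 90 mm across, 14 mm high, loose; origin at the centre of its underside
- timer: bystander: small bench timer, 62 x 66 x 18 mm, loose; origin at the centre of its underside
- vials: bystander: white rack with glass vials, 76 x 98 x 54 mm, loose; origin at the centre of its underside
Mind the look-alikes: they are no part of the job. Leave any pink look-alike of the cup_3 alone. What is shaped like the roll but red is not meant.

How it is judged:
By the outcome, as a careful person would: the job done as asked, in the order asked, and still so for the second after the job is handed in, while the arm keeps its last pose, push and grip.
It also fails if it takes over 38 s, if anything falls off the work surface, if the arm or the gripper's body presses on something with over 40 N, if the wrist force passes 120 N, or if a joint passes its speed limit or range.

## Working session

There is one attempt and no reset: what is moved stays moved. The work goes in short steps, Python scripts to look and compute and a tool call to move; the robot and the scene stay as the last step left them, time stands still between calls to the robot, and variables do not carry over. Pictures are saved under pics/ and viewed, and the job is handed in when it is done.

Besides the shell and the picture viewer there is one more tool, called after ">>>" in YAML: its name, and indented under it one key for each argument. arm_command: Moves the arm, as the interface text tells. Its arguments: {"type":"object","properties":{"motion":{"type":"array","items":{"type":"object","properties":{"x":{"type":"number"},"y":{"type":"number"},"z":{"type":"number"},"roll":{"type":"number"},"fingers":{"type":"number"}}}}},"required":["motion"]}

```bash
mkdir -p pics; cat > h.py <<'E'
import numpy as np, cv2
from workcell import get_obs, camera, job_done
def snap(n,f):
    c=camera(n); cv2.imwrite('pics/'+f,c['frame'][:,:,::-1]); np.savez('pics/'+n+'_cal.npz',K=c['intrinsics'],k1=c['k1'],r=c['rvec'],t=c['tvec']); return c
def cal(n):
    d=np.load('pics/'+n+'_cal.npz'); return d['K'],float(d['k1']),d['r'].ravel(),d['t'].ravel()
def proj(n,P):
    K,k1,r,t=cal(n); P=np.atleast_2d(np.array(P,float))
    return cv2.projectPoints(P,r,t,K,np.array([k1,0,0,0.]))[0].reshape(-1,2)
def ray(n,uv):
    K,k1,r,t=cal(n); R=cv2.Rodrigues(r)[0]
    p=cv2.undistortPoints(np.array([[uv]],float),K,np.array([k1,0,0,0.])).ravel()
    return -R.T@t, R.T@np.array([p[0],p[1],1])
def atz(n,uv,z):
    o,d=ray(n,uv); return o+d*(z-o[2])/d[2]
def crop(src,dst,x0,y0,x1,y1,s):
    im=cv2.imread('pics/'+src)[y0:y1,x0:x1]; cv2.imwrite('pics/'+dst,cv2.resize(im,None,fx=s,fy=s,interpolation=cv2.INTER_CUBIC))
E
python3 - <<'E'
from h import *
for n in('top','side'):
    c=snap(n,n+'0.png'); print(n,c['intrinsics'].tolist(),c['k1']); o,_=ray(n,(280,210)); print(o)
s=get_obs(); print(s)
E
```

```text
top [[480.3558555111309, 0.0, 278.6519223652111], [0.0, 480.3558555111309, 212.34020362785546], [0.0, 0.0, 1.0]] 0.05866207121817354
[0.26057238 0.00644067 1.50633845]
side [[454.40868034301724, 0.0, 280.5700503446389], [0.0, 454.40868034301724, 212.46070395617727], [0.0, 0.0, 1.0]] -0.08819901054176882
[ 0.58421293 -0.97172394  1.42245371]
{'clock': 0.1, 'joint_pos': array([ 1.33297760e+00,  2.41329667e-01,  3.87613839e-03,  1.33517654e+00,
       -1.56951121e-05,  1.57077787e+00]), 'joint_vel': array([ 0.00024868, -0.00363438,  0.00286059,  0.00029711,  0.00042466,
       -0.00112777]), 'tau': array([-2.76560431e-04, -3.73137045e+01,  2.53010076e+01,  1.08621755e-02,
       -6.28159728e-05, -2.81337535e-06]), 'eef_pos': array([0.11765362, 0.48533523, 0.19781256]), 'tool_rot': array([ 0.08323269,  0.70218551, -0.0845215 ,  0.7020427 ]), 'ft_force': array([ 0.3190243 , -0.1572338 ,  0.13869176]), 'ft_torque': array([ 0.02095811,  0.04678471, -0.0374843 ]), 'grip_width': 0.08531763100720882}
```

View pics/top0.png

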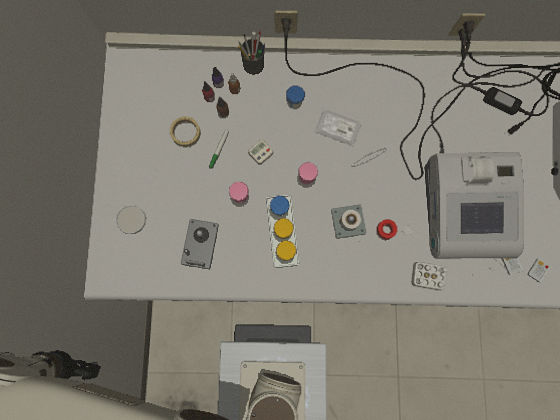

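View pics/side0.png

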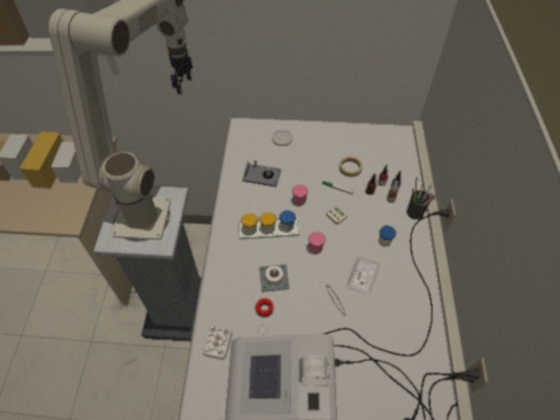

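```bash
python3 - <<'E'
from h import *
crop('top0.png','t1.png',165,180,265,280,6)
crop('top0.png','t2.png',320,190,420,260,8)
crop('side0.png','s1.png',220,120,340,220,6)
crop('side0.png','s2.png',230,200,330,330,5)
E
```

```text
(no output)
```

View pics/t1.png

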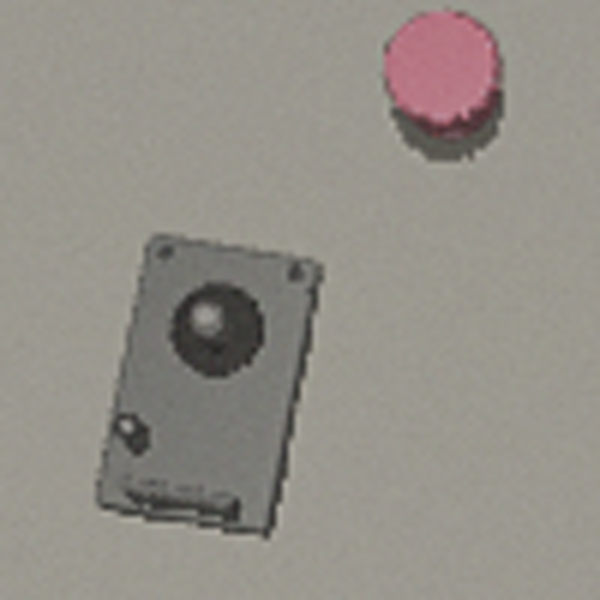

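View pics/t2.png

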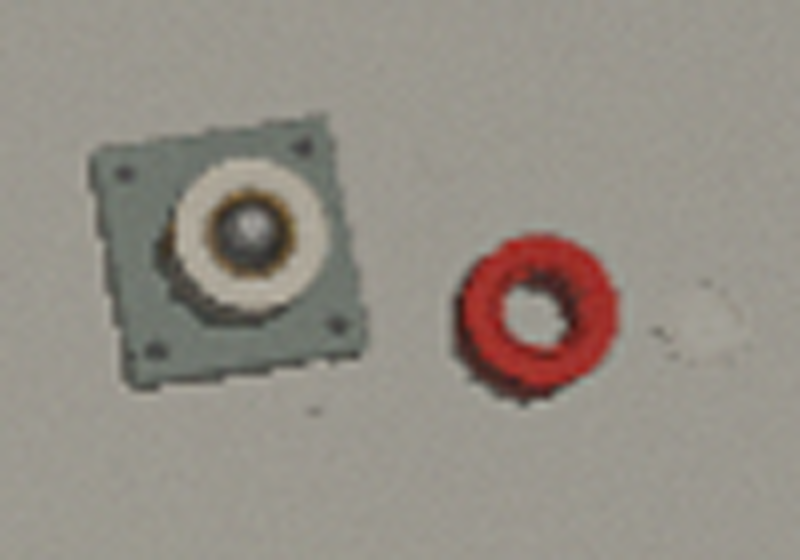

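View pics/s1.png

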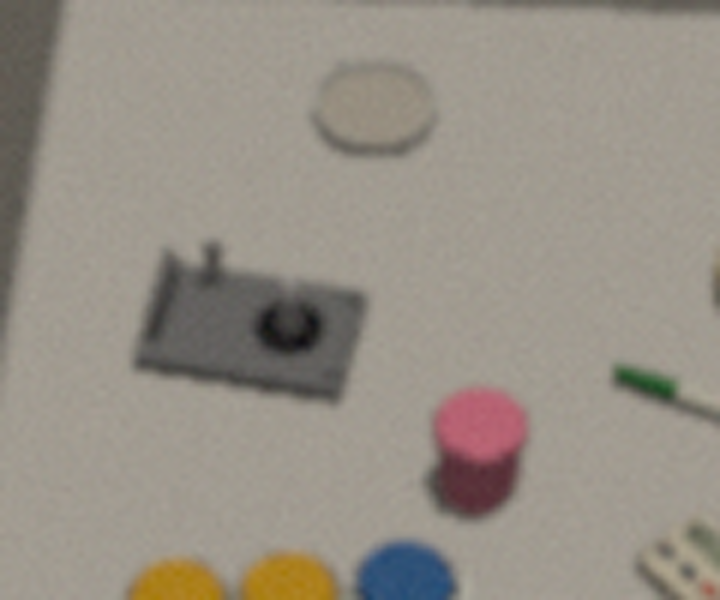

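View pics/s2.png

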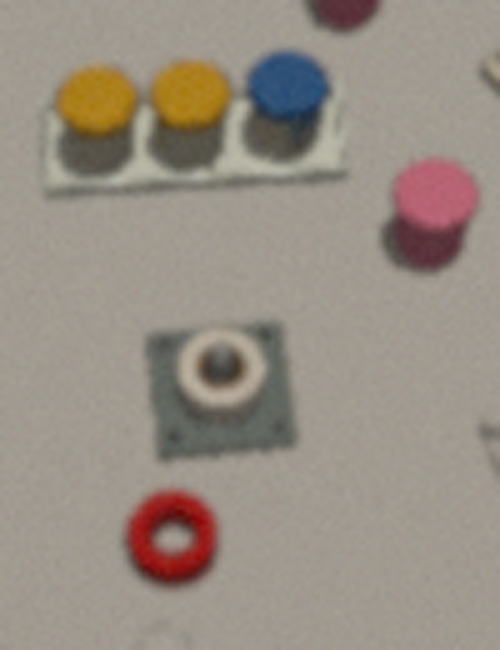

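```bash
python3 - <<'E'
from h import *
def u(x,y,s,x0,y0): return ((x+.5)/s-.5+x0,(y+.5)/s-.5+y0)
f=lambda n,l,p,z: print(n,l,atz(n,p,z).round(4))
f('top','roll',u(251.5,234,8,320,190),.046)
f('top','posttip',u(249,228,8,320,190),.066)
c=[atz('top',u(*p,8,320,190),.012) for p in((88,150),(325,112),(370,355),(132,390))]
print('stand base',np.mean(c,0).round(4), [np.linalg.norm(c[i]-c[i-1]).round(3) for i in range(4)])
f('side','roll',u(221,369,5,230,200),.046)
f('side','posttip',u(223,357,5,230,200),.066)
c=[atz('side',u(*p,5,230,200),.012) for p in((148,325),(284,320),(297,438),(160,455))]
print('stand base',np.mean(c,0).round(4), [np.linalg.norm(c[i]-c[i-1]).round(3) for i in range(4)])
f('top','sptip',u(207,316,6,165,180),.062)
f('top','washer',u(217,330,6,165,180),.02)
c=[atz('top',u(*p,6,165,180),.016) for p in((150,236),(322,265),(268,535),(98,505))]
print('disp',np.array(c).round(4).tolist(), [np.linalg.norm(c[i]-c[i-1]).round(3) for i in range(4)])
f('top','pin',u(122,423,6,165,180),.05)
f('side','sptip',u(291,288,6,220,120),.062)
f('side','washer',u(289,327,6,220,120),.02)
c=[atz('side',u(*p,6,220,120),.016) for p in((168,262),(366,295),(338,395),(137,362))]
print('disp',np.array(c).round(4).tolist(), [np.linalg.norm(c[i]-c[i-1]).round(3) for i in range(4)])
f('side','pin',u(212,247,6,220,120),.05)
crop('top0.png','t3.png',255,180,320,275,6)
crop('side0.png','s3.png',255,150,285,185,18)
crop('side0.png','s4.png',255,255,295,295,14)
crop('top0.png','t4.png',185,212,225,252,14)
E
```

```text
top roll [ 0.5253 -0.2322  0.046 ]
top posttip [ 0.524 -0.228  0.066]
stand base [ 0.5245 -0.2287  0.012 ] [np.float64(0.097), np.float64(0.096), np.float64(0.099), np.float64(0.095)]
side roll [ 0.5259 -0.2356  0.046 ]
side posttip [ 0.5275 -0.2371  0.066 ]
stand base [ 0.526  -0.2287  0.012 ] [np.float64(0.102), np.float64(0.096), np.float64(0.093), np.float64(0.095)]
top sptip [0.4719 0.2315 0.062 ]
top washer [0.4708 0.2326 0.02  ]
disp [[0.5203, 0.2704, 0.016], [0.5067, 0.1802, 0.016], [0.3659, 0.2019, 0.016], [0.3798, 0.2894, 0.016]] [np.float64(0.142), np.float64(0.091), np.float64(0.142), np.float64(0.089)]
top pin [0.4184 0.2733 0.05  ]
side sptip [0.474  0.2276 0.062 ]
side washer [0.4717 0.2296 0.02  ]
disp [[0.3836, 0.2873, 0.016], [0.5219, 0.2648, 0.016], [0.5081, 0.1755, 0.016], [0.3716, 0.1964, 0.016]] [np.float64(0.092), np.float64(0.14), np.float64(0.09), np.float64(0.138)]
side pin [0.4169 0.2721 0.05  ]
```

View pics/t3.png

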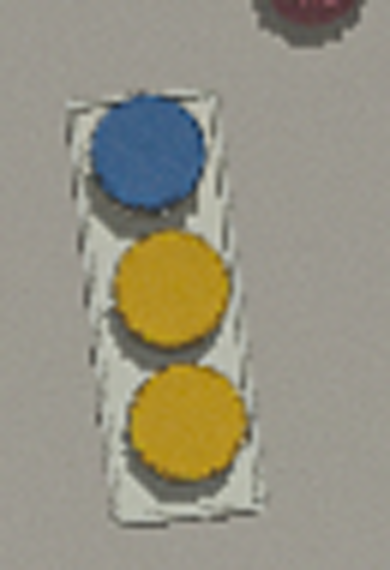

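View pics/s3.png

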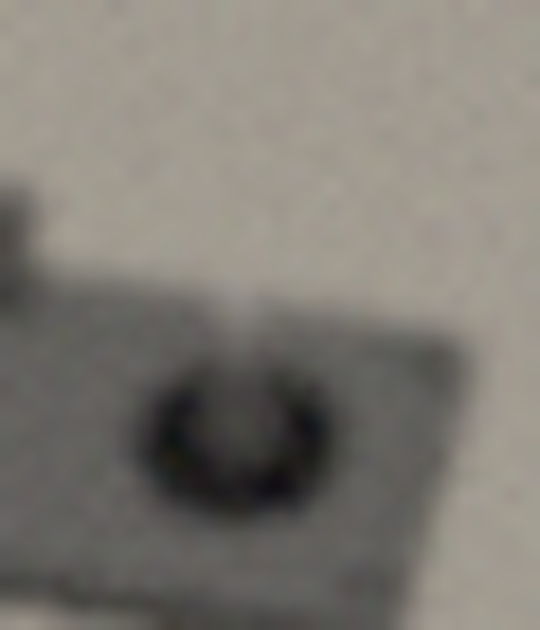

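View pics/t4.png

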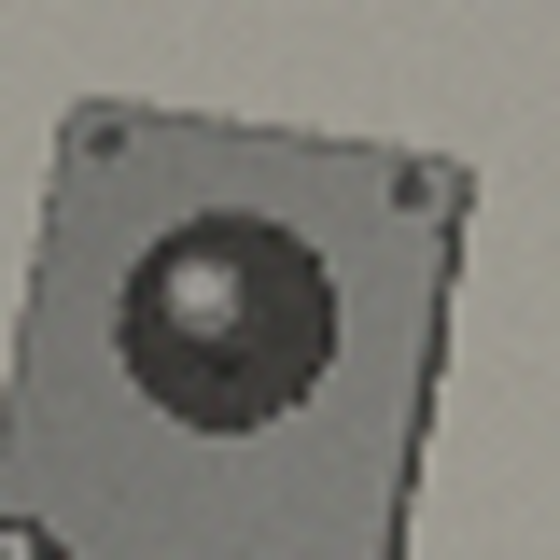

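```bash
cat >> h.py <<'E'
from scipy.spatial.transform import Rotation as Ro
def st(tgt=None):
    s=get_obs(); R=Ro.from_quat(s['tool_rot']).as_matrix()
    print('t',round(s['clock'],2),'p',s['eef_pos'].round(4),'w',round(s['grip_width'],4),'F',s['ft_force'].round(2),'q',s['joint_pos'].round(3))
    print('R',R.round(3).tolist(),'jaw deg',np.degrees(np.arctan2(R[1,1],R[0,1])).round(2))
    if tgt is not None: print('tool delta',(R.T@(np.array(tgt)-s['eef_pos'])).round(4))
E
python3 -c "
from h import *
st([.525,-.232,.2]); o,_=ray('top',(0,0))
f=lambda x,y:(((x+.5)/6-.5+255),((y+.5)/6-.5+180))
for p in((148,153),(172,289),(188,423)):print(atz('top',f(*p),.073))
print(atz('top',(387.1,228.5),.03))"
```

```text
t 0.1 p [0.1177 0.4853 0.1978] w 0.0853 F [ 0.32 -0.16  0.14] q [ 1.333  0.241  0.004  1.335 -0.     1.571]
R [[-0.0, 0.236, 0.972], [-0.002, 0.972, -0.236], [-1.0, -0.002, 0.0]] jaw deg 76.38
tool delta [-0.0011 -0.6012  0.5649]
[ 0.55852987 -0.00944875  0.073     ]
[ 0.4888739  -0.02273841  0.073     ]
[ 0.42140617 -0.03178007  0.073     ]
[ 0.49986292 -0.34657831  0.03      ]
```

>>> arm_command:
  motion:
    - {"y":-0.029,"z":0.028}
    - {"y":-0.029,"z":0.028}
    - {"y":-0.029,"z":0.028}
    - {"y":-0.029,"z":0.028}
    - {"y":-0.029,"z":0.028}
    - {"y":-0.029,"z":0.028}
    - {"y":-0.029,"z":0.028}
    - {"y":-0.029,"z":0.028}

```text
schema error: expected keys x, y, z, roll, fingers
```

```bash
python3 -c "
from h import *
st([.525,-.232,.2])"
```

```text
t 0.1 p [0.1177 0.4853 0.1978] w 0.0853 F [ 0.32 -0.16  0.14] q [ 1.333  0.241  0.004  1.335 -0.     1.571]
R [[-0.0, 0.236, 0.972], [-0.002, 0.972, -0.236], [-1.0, -0.002, 0.0]] jaw deg 76.38
tool delta [-0.0011 -0.6012  0.5649]
```

All keys are needed.

>>> arm_command:
  motion:
    - {"x":0,"y":-0.029,"z":0.028,"roll":0,"fingers":1}
    - {"x":0,"y":-0.029,"z":0.028,"roll":0,"fingers":1}
    - {"x":0,"y":-0.029,"z":0.028,"roll":0,"fingers":1}
    - {"x":0,"y":-0.029,"z":0.028,"roll":0,"fingers":1}
    - {"x":0,"y":-0.029,"z":0.028,"roll":0,"fingers":1}
    - {"x":0,"y":-0.029,"z":0.028,"roll":0,"fingers":1}
    - {"x":0,"y":-0.029,"z":0.028,"roll":0,"fingers":1}
    - {"x":0,"y":-0.029,"z":0.028,"roll":0,"fingers":1}

```text
clock: 0.77
eef_pos: [0.2818, 0.2031, 0.193]
tool_rot: [0.075, 0.704, -0.08, 0.702]
ft_force: [1.6, -0.1, -1.0]
grip_width: 0.0853
```

```bash
python3 -c "
from h import *
st([.525,-.232,.2])"
```

```text
t 0.77 p [0.2818 0.2031 0.193 ] w 0.0853 F [ 1.62 -0.14 -1.03] q [ 0.627 -0.056 -0.342  1.292 -0.003  0.847]
R [[-0.004, 0.218, 0.976], [-0.006, 0.976, -0.218], [-1.0, -0.007, -0.002]] jaw deg 77.42
tool delta [-0.0054 -0.3717  0.3321]
```

>>> arm_command:
  motion:
    - {"x":0,"y":-0.02,"z":0.02,"roll":0.122,"fingers":1}
    - {"x":0,"y":0,"z":0.03,"roll":0.122,"fingers":1}
    - {"x":0,"y":0,"z":0,"roll":0.122,"fingers":1}
    - {"x":0,"y":0,"z":0,"roll":0.122,"fingers":1}
    - {"x":0,"y":0,"z":0,"roll":0.122,"fingers":1}
    - {"x":0,"y":0,"z":0,"roll":0.122,"fingers":1}
    - {"x":0,"y":0,"z":0,"roll":0.122,"fingers":1}
    - {"x":0,"y":0,"z":0,"roll":0.122,"fingers":1}
    - {"x":0,"y":0,"z":0,"roll":0.122,"fingers":1}
    - {"x":0,"y":0,"z":0,"roll":0.122,"fingers":1}
    - {"x":0,"y":0,"z":0,"roll":0.122,"fingers":1}

```text
clock: 1.68
eef_pos: [0.3266, 0.1561, 0.1897]
tool_rot: [-0.501, -0.493, 0.512, -0.494]
ft_force: [-0.1, -0.4, -0.3]
grip_width: 0.0852
```

```bash
python3 -c "
from h import *
st([.525,-.232,.2])"
```

```text
t 1.68 p [0.3266 0.1561 0.1897] w 0.0852 F [-0.08 -0.37 -0.35] q [ 0.451 -0.017 -0.314  1.289 -0.006  2.049]
R [[-0.01, 1.0, -0.027], [-0.012, -0.027, -1.0], [-1.0, -0.01, 0.012]] jaw deg -1.55
tool delta [-0.0078  0.2087  0.3827]
```

>>> arm_command:
  motion:
    - {"x":-0.001,"y":0.019,"z":0.035,"roll":0,"fingers":1}
    - {"x":-0.001,"y":0.019,"z":0.035,"roll":0,"fingers":1}
    - {"x":-0.001,"y":0.019,"z":0.035,"roll":0,"fingers":1}
    - {"x":-0.001,"y":0.019,"z":0.035,"roll":0,"fingers":1}
    - {"x":-0.001,"y":0.019,"z":0.035,"roll":0,"fingers":1}
    - {"x":-0.001,"y":0.019,"z":0.035,"roll":0,"fingers":1}
    - {"x":-0.001,"y":0.019,"z":0.035,"roll":0,"fingers":1}
    - {"x":-0.001,"y":0.019,"z":0.035,"roll":0,"fingers":1}
    - {"x":-0.001,"y":0.019,"z":0.035,"roll":0,"fingers":1}
    - {"x":-0.001,"y":0.019,"z":0.035,"roll":0,"fingers":1}

```text
clock: 2.52
eef_pos: [0.5106, -0.2042, 0.1974]
tool_rot: [-0.497, -0.5, 0.508, -0.495]
ft_force: [0.5, 0.6, 0.6]
grip_width: 0.0854
```

```bash
python3 -c "
from h import *
st([.525,-.232,.12])"
```

```text
t 2.52 p [ 0.5106 -0.2042  0.1974] w 0.0854 F [0.45 0.65 0.61] q [-0.373  0.352  0.155  1.387 -0.012  1.208]
R [[-0.017, 1.0, -0.01], [-0.007, -0.01, -1.0], [-1.0, -0.017, 0.007]] jaw deg -0.6
tool delta [0.0774 0.016  0.0271]
```

>>> arm_command:
  motion:
    - {"x":0.02,"y":0.008,"z":0.014,"roll":0,"fingers":1}
    - {"x":0.028,"y":0.008,"z":0.013,"roll":0,"fingers":1}
    - {"x":0.029,"y":0,"z":0,"roll":0,"fingers":1}
    - {"x":0,"y":0,"z":0,"roll":0,"fingers":1}

```text
clock: 2.85
eef_pos: [0.5295, -0.2439, 0.1163]
tool_rot: [-0.5, -0.495, 0.511, -0.494]
ft_force: [-1.5, 1.5, -1.4]
grip_width: 0.0855
```

```bash
python3 -c "
from h import *
st([.525,-.232,.018])
snap('side','side1.png');snap('top','top1.png')
crop('side1.png','s5.png',225,200,325,300,6)
crop('top1.png','t5.png',300,170,400,270,6)
"
```

```text
t 2.85 p [ 0.5295 -0.2439  0.1163] w 0.0855 F [-1.52  1.51 -1.38] q [-0.423  0.455  0.096  1.219 -0.015  1.169]
R [[-0.013, 1.0, -0.021], [-0.01, -0.021, -1.0], [-1.0, -0.012, 0.011]] jaw deg -1.23
tool delta [ 0.0982 -0.0035 -0.0129]
```

View pics/s5.png

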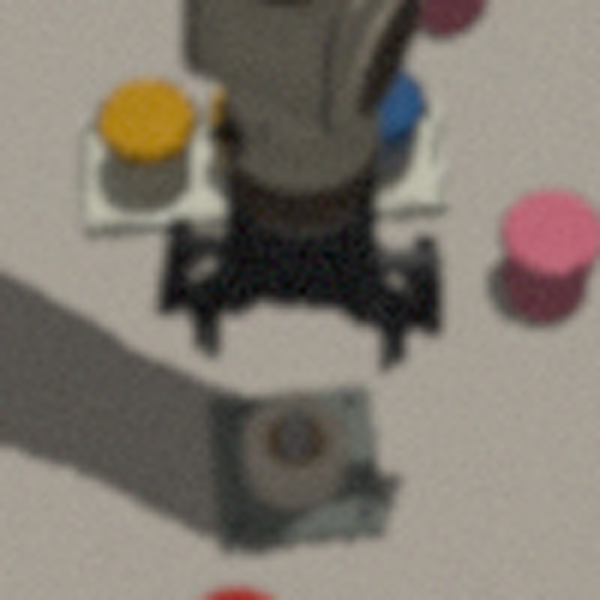

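View pics/t5.png

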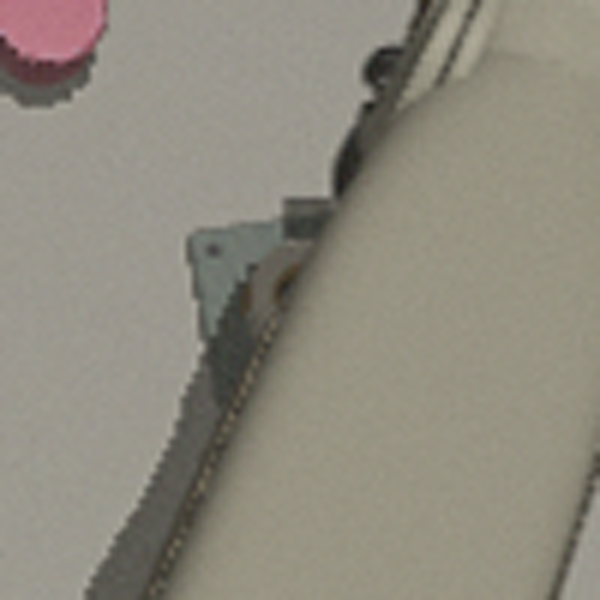

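```bash
python3 -c "
from h import *
st([.525,-.232,.018])
s=get_obs();R=Ro.from_quat(s['tool_rot']).as_matrix();p=s['eef_pos']
for dx in(0,-.013):
  for w in(-.0425,.0425):
    q=proj('side',p+R@np.array([dx,w,0]))[0]; print(dx,w,((q+.5-[225,200])*6-.5).round(1))
for P in ([.525,-.232,.046],[.525,-.232,.066]): print(((proj('side',P)[0]+.5-[225,200])*6-.5).round(1))
"
```

```text
t 2.95 p [ 0.5323 -0.2444  0.1218] w 0.0854 F [-0.11  0.26  0.34] q [-0.422  0.45   0.103  1.223 -0.015  1.169]
R [[-0.005, 1.0, -0.02], [-0.014, -0.02, -1.0], [-1.0, -0.005, 0.014]] jaw deg -1.17
tool delta [ 0.1037 -0.007  -0.0137]
0 -0.0425 [227.  386.1]
0 0.0425 [382.7 397. ]
-0.013 -0.0425 [226.4 373.9]
-0.013 0.0425 [383.3 384.9]
[294.1 437.2]
[293.8 420.3]
```

```bash
python3 -c "
from h import *
st()
snap('side','side2.png')
st([.525,-.232,.06])
crop('side2.png','s6.png',245,215,305,295,10)
"
```

```text
t 2.95 p [ 0.5323 -0.2444  0.1218] w 0.0854 F [-0.11  0.26  0.34] q [-0.422  0.45   0.103  1.223 -0.015  1.169]
R [[-0.005, 1.0, -0.02], [-0.014, -0.02, -1.0], [-1.0, -0.005, 0.014]] jaw deg -1.17
t 3.0 p [ 0.5335 -0.2445  0.1237] w 0.0855 F [ 0.87 -0.85  0.84] q [-0.421  0.448  0.105  1.224 -0.015  1.169]
R [[-0.002, 1.0, -0.02], [-0.015, -0.02, -1.0], [-1.0, -0.002, 0.015]] jaw deg -1.13
tool delta [ 0.0635 -0.0087 -0.0132]
```

View pics/s6.png

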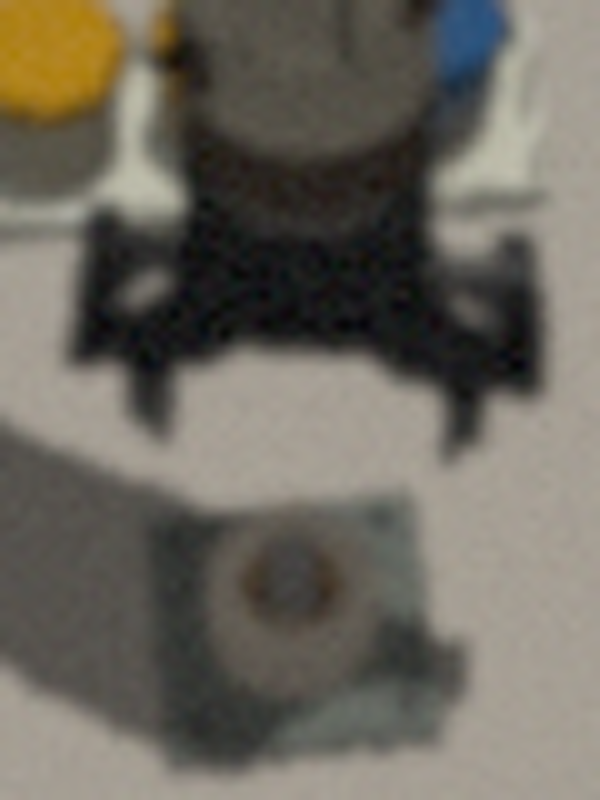

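```bash
python3 -c "
from h import *
st()
s=get_obs();R=Ro.from_quat(s['tool_rot']).as_matrix();p=s['eef_pos']
for dx in(0,-.013):
  for w in(-.0425,.0425):
   for z in(-.011,.011):
    q=proj('side',p+R@np.array([dx,w,z]))[0]; print(dx,w,z,((q+.5-[245,215])*10-.5).round(1))
b=proj('side',p)[0]
print(proj('side',p+[.01,0,0])[0]-b,proj('side',p+[0,.01,0])[0]-b,proj('side',p+[0,0,.01])[0]-b)
"
```

```text
t 3.0 p [ 0.5335 -0.2445  0.1237] w 0.0855 F [ 0.87 -0.85  0.84] q [-0.421  0.448  0.105  1.224 -0.015  1.169]
R [[-0.002, 1.0, -0.02], [-0.015, -0.02, -1.0], [-1.0, -0.002, 0.015]] jaw deg -1.13
0 -0.0425 -0.011 [185.5 462.5]
0 -0.0425 0.011 [179.  520.8]
0 0.0425 -0.011 [444.3 480. ]
0 0.0425 0.011 [440.  538.6]
-0.013 -0.0425 -0.011 [184.5 442.1]
-0.013 -0.0425 0.011 [177.9 500.6]
-0.013 0.0425 -0.011 [445.1 459.6]
-0.013 0.0425 0.011 [440.8 518.5]
[3.06274774 0.15205424] [ 0.18468682 -2.6719702 ] [-0.01578322 -1.51632563]
```

>>> arm_command:
  motion:
    - {"x":0,"y":0,"z":0,"roll":0,"fingers":0}
    - {"x":0,"y":0,"z":0,"roll":0,"fingers":0}
    - {"x":0,"y":0,"z":0,"roll":0,"fingers":0}
    - {"x":0,"y":0,"z":0,"roll":0,"fingers":0}
    - {"x":0,"y":0,"z":0,"roll":0,"fingers":0}
    - {"x":0,"y":0,"z":0,"roll":0,"fingers":0}
    - {"x":0,"y":0,"z":0,"roll":0,"fingers":0}
    - {"x":0,"y":0,"z":0,"roll":0,"fingers":0}

```text
clock: 3.67
eef_pos: [0.5387, -0.2432, 0.1351]
tool_rot: [-0.502, -0.487, 0.506, -0.505]
ft_force: [0.1, 0.6, 0.2]
grip_width: -0.0001
```

```bash
python3 -c "
from h import *
st()
s=get_obs();R=Ro.from_quat(s['tool_rot']).as_matrix();p=s['eef_pos']
snap('side','side3.png')
st([.525,-.232,.06])
crop('side3.png','s7.png',245,215,305,295,10)
for z in(-.011,0,.011):
    q=proj('side',p+R@np.array([0,0,z]))[0]; print(z,((q+.5-[245,215])*10-.5).round(1))
print(proj('side',[0.1177,0.4853,0.1978]),)
crop('side0.png','s0t.png',150,30,210,110,8)
"
```

```text
t 3.67 p [ 0.5387 -0.2432  0.1351] w -0.0001 F [0.14 0.64 0.18] q [-0.416  0.435  0.114  1.229 -0.014  1.169]
R [[0.014, 1.0, -0.015], [-0.022, -0.014, -1.0], [-1.0, 0.014, 0.022]] jaw deg -0.83
t 3.72 p [ 0.5387 -0.2432  0.135 ] w 0.0001 F [ 0.19 -0.09  0.16] q [-0.416  0.435  0.114  1.229 -0.014  1.169]
R [[0.014, 1.0, -0.015], [-0.022, -0.015, -1.0], [-1.0, 0.014, 0.021]] jaw deg -0.83
tool delta [ 0.0745 -0.015  -0.0126]
-0.011 [330.7 451.6]
0 [328.2 480.7]
0.011 [325.7 510. ]
[[185.93005588  95.49046439]]
```

View pics/s7.png

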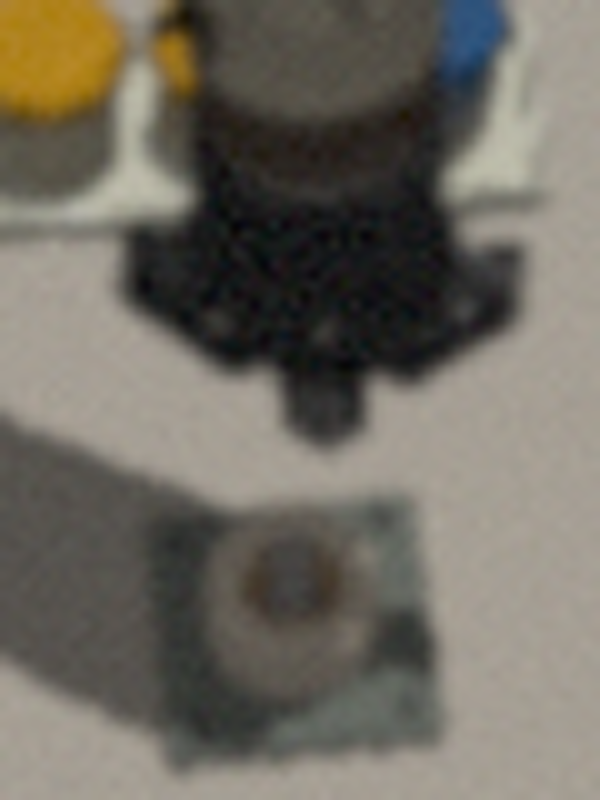

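View pics/s0t.png

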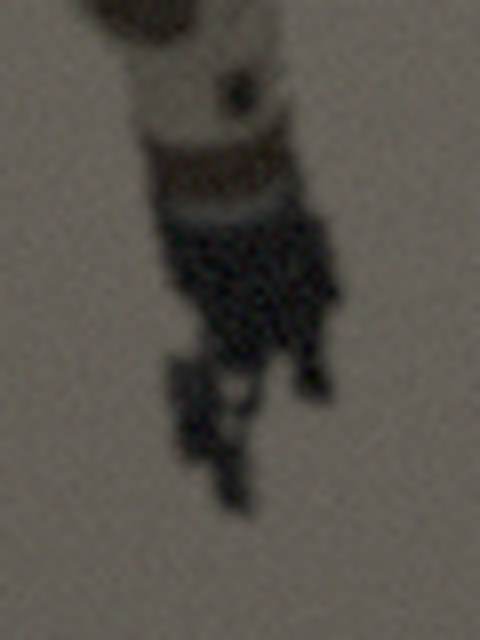

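```bash
python3 -c "
from h import *
s=np.array([0.1177,0.4853,0.1978])
for n in('side','top'):
  b=proj(n,s)[0]; print(n,b,[((proj(n,s+d)[0]-b)).round(2).tolist() for d in np.eye(3)*.01])
  for w in(-.0425,.0425): print(proj(n,s+w*np.array([.236,.972,0])+[0,0,.013]))
crop('top0.png','t0t.png',0,330,100,420,7)
"
```

```text
side [185.93005588  95.49046439] [[2.38, 0.07], [0.44, -1.57], [-0.38, -1.91]]
[[181.13134827  99.53605919]]
[[189.62313084  86.65327864]]
top [ 84.65394843 359.11678055] [[0.42, -4.08], [-3.98, -0.01], [-1.51, 0.45]]
[[ 98.83341187 363.8967399 ]]
[[ 66.50633992 355.51709981]]
```

View pics/t0t.png

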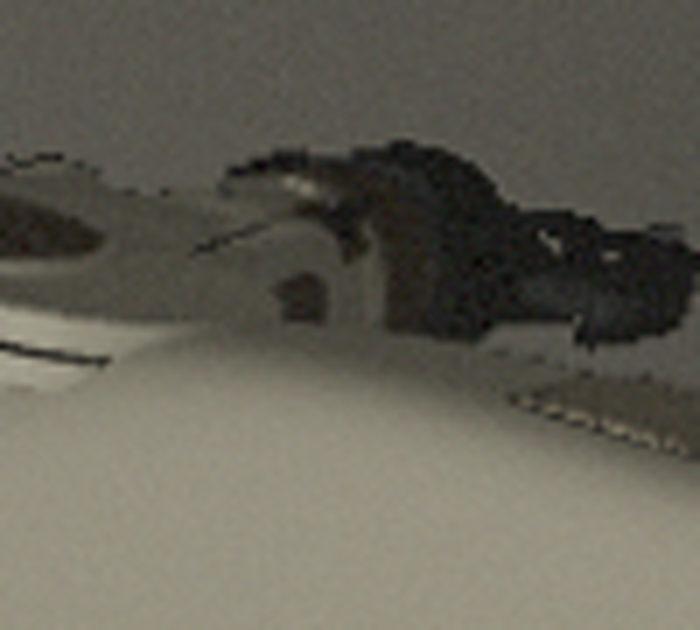

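```bash
python3 -c "
from h import *
crop('top0.png','t0u.png',40,335,140,395,8)
"
```

```text
(no output)
```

View pics/t0u.png

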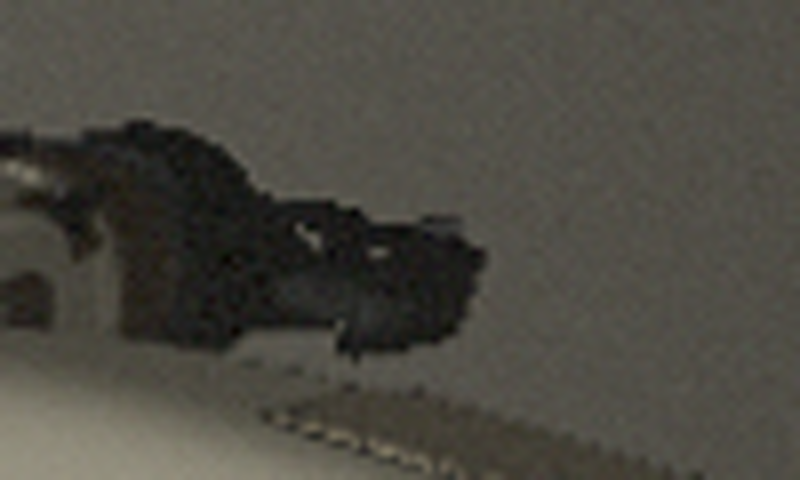

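>>> arm_command:
  motion:
    - {"x":0.01,"y":-0.006,"z":-0.005,"roll":0,"fingers":1}
    - {"x":0.015,"y":-0.006,"z":-0.005,"roll":0,"fingers":1}
    - {"x":0.015,"y":-0.003,"z":-0.002,"roll":0,"fingers":1}
    - {"x":0.015,"y":0,"z":0,"roll":0,"fingers":1}
    - {"x":0.01,"y":0,"z":0,"roll":0,"fingers":1}
    - {"x":0.006,"y":0,"z":0,"roll":0,"fingers":1}
    - {"x":0.003,"y":0,"z":0,"roll":0,"fingers":1}

```text
clock: 4.3
eef_pos: [0.5258, -0.2332, 0.0589]
tool_rot: [0.502, 0.486, -0.505, 0.506]
ft_force: [0.6, 0.3, 0.3]
grip_width: 0.0832
```

```bash
python3 -c "
from h import *
st()
s=get_obs();R=Ro.from_quat(s['tool_rot']).as_matrix();p=s['eef_pos']
snap('side','side4.png')
st([.525,-.232,.03])
crop('side4.png','s8.png',245,215,305,295,10)
for w in(-.0425,.0425):
  for z in(-.011,.011):
    q=proj('side',p+R@np.array([-.013,w,z]))[0]; print(z,((q+.5-[245,215])*10-.5).round(1))
"
```

```text
t 4.3 p [ 0.5258 -0.2332  0.0589] w 0.0832 F [0.59 0.32 0.26] q [-0.409  0.462 -0.054  1.03  -0.014  1.177]
R [[0.017, 1.0, -0.016], [-0.023, -0.015, -1.0], [-1.0, 0.018, 0.023]] jaw deg -0.87
t 4.35 p [ 0.5256 -0.2332  0.0585] w 0.085 F [-0.9   0.27 -0.81] q [-0.409  0.462 -0.054  1.03  -0.015  1.177]
R [[0.017, 1.0, -0.016], [-0.023, -0.015, -1.0], [-1.0, 0.017, 0.023]] jaw deg -0.87
tool delta [ 0.0285 -0.0011 -0.0018]
-0.011 [169.  509.9]
0.011 [162.8 566.4]
-0.011 [419.5 523.5]
0.011 [415.4 580.3]
```

View pics/s8.png

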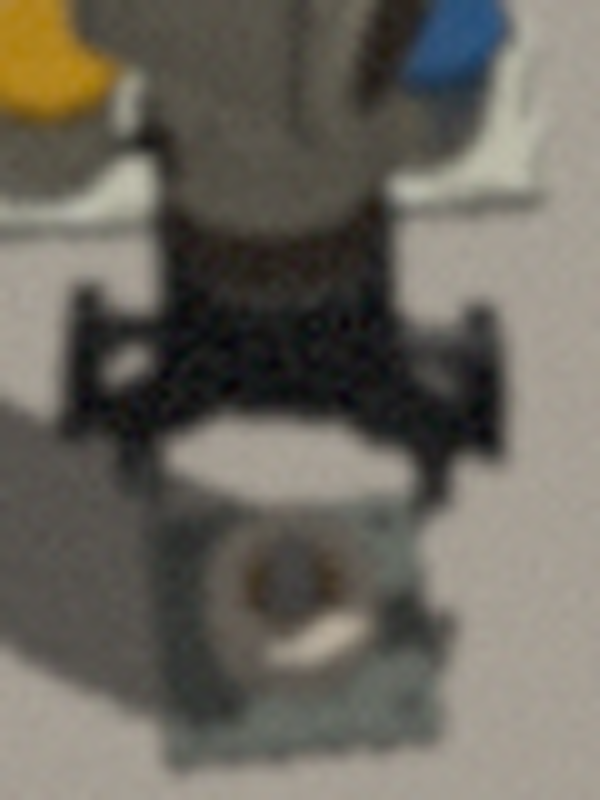

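>>> arm_command:
  motion:
    - {"x":0.008,"y":-0.001,"z":-0.001,"roll":0,"fingers":1}
    - {"x":0.01,"y":0,"z":-0.001,"roll":0,"fingers":1}
    - {"x":0.007,"y":0,"z":0,"roll":0,"fingers":1}
    - {"x":0.004,"y":0,"z":0,"roll":0,"fingers":1}
    - {"x":0,"y":0,"z":0,"roll":0,"fingers":1}

```text
clock: 4.77
eef_pos: [0.5269, -0.2326, 0.0282]
tool_rot: [0.503, 0.485, -0.505, 0.507]
ft_force: [0.5, -0.3, -0.3]
grip_width: 0.0851
```

```bash
python3 -c "
from h import *
st()
s=get_obs();R=Ro.from_quat(s['tool_rot']).as_matrix();p=s['eef_pos']
snap('side','side5.png')
st([.525,-.232,.02])
crop('side5.png','s9.png',245,215,305,295,10)
for w in(-.0425,.0425):
  for z in(-.011,.011):
    q=proj('side',p+R@np.array([-.013,w,z]))[0]; print(z,((q+.5-[245,215])*10-.5).round(1))
"
```

```text
t 4.77 p [ 0.5269 -0.2326  0.0282] w 0.0851 F [ 0.54 -0.28 -0.28] q [-0.407  0.492 -0.094  0.957 -0.015  1.179]
R [[0.02, 1.0, -0.016], [-0.024, -0.015, -1.0], [-1.0, 0.02, 0.024]] jaw deg -0.88
t 4.82 p [ 0.527  -0.2326  0.0286] w 0.0852 F [ 0.23 -0.01  0.23] q [-0.407  0.492 -0.093  0.957 -0.015  1.179]
R [[0.02, 1.0, -0.016], [-0.025, -0.015, -1.0], [-0.999, 0.021, 0.024]] jaw deg -0.88
tool delta [ 0.0085 -0.0022 -0.0008]
-0.011 [175.  552.1]
0.011 [169. 608.]
-0.011 [421.3 565.4]
0.011 [417.3 621.5]
```

View pics/s9.png

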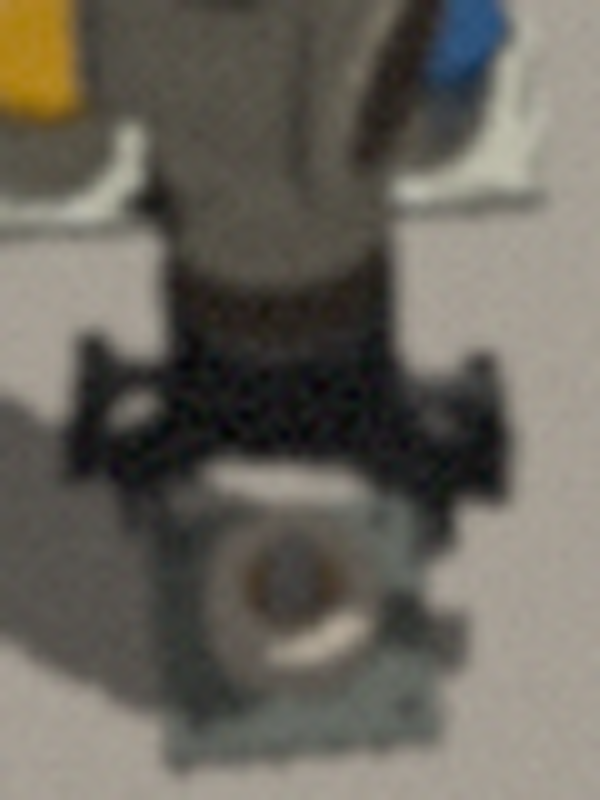

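```bash
python3 -c "
from h import *
p=np.array([.5295,-.2439,.1163]);R=np.array([[-0.013, 1.0, -0.021], [-0.01, -0.021, -1.0], [-1.0, -0.012, 0.011]])
for dz in(0,.03):
 for h in(0,-.013,-.04):
  for w in(.0425,.057):
   for z in(-.011,.011):
    q=proj('top',p+[0,0,dz]+R@np.array([h,w,z]))[0]; print(dz,h,w,z,((q+.5-[300,170])*6-.5).round(1))
crop('top1.png','t6.png',335,190,375,230,14)
"
```

```text
0 0 0.0425 -0.011 [333.5 177.3]
0 0 0.0425 0.011 [378.2 179. ]
0 0 0.057 -0.011 [333.7 148.8]
0 0 0.057 0.011 [378.3 150.4]
0 -0.013 0.0425 -0.011 [337.7 171.2]
0 -0.013 0.0425 0.011 [382.8 172.9]
0 -0.013 0.057 -0.011 [338.  142.5]
0 -0.013 0.057 0.011 [382.9 144.1]
0 -0.04 0.0425 -0.011 [346.8 158.3]
0 -0.04 0.0425 0.011 [392.8 160. ]
0 -0.04 0.057 -0.011 [347. 129.]
0 -0.04 0.057 0.011 [392.9 130.7]
0.03 0 0.0425 -0.011 [344.1 163.9]
0.03 0 0.0425 0.011 [389.7 165.6]
0.03 0 0.057 -0.011 [344.2 134.8]
0.03 0 0.057 0.011 [389.8 136.5]
0.03 -0.013 0.0425 -0.011 [348.5 157.6]
0.03 -0.013 0.0425 0.011 [394.5 159.3]
0.03 -0.013 0.057 -0.011 [348.7 128.3]
0.03 -0.013 0.057 0.011 [394.6 130. ]
0.03 -0.04 0.0425 -0.011 [358.  144.1]
0.03 -0.04 0.0425 0.011 [404.9 145.9]
0.03 -0.04 0.057 -0.011 [358.1 114.2]
0.03 -0.04 0.057 0.011 [405. 116.]
```

View pics/t6.png

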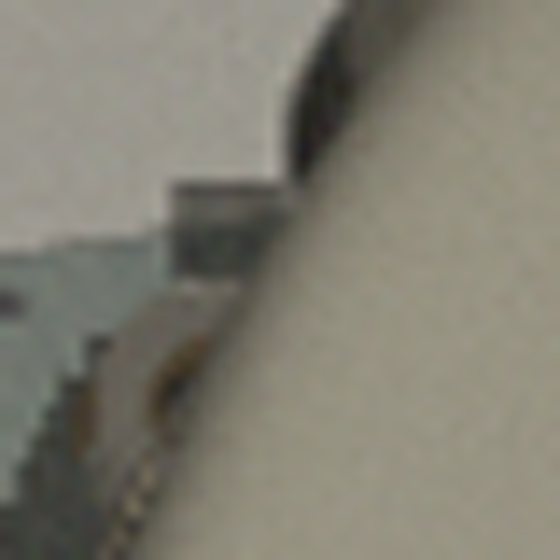

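>>> arm_command:
  motion:
    - {"x":0.005,"y":-0.001,"z":0,"roll":0,"fingers":1}
    - {"x":0.004,"y":-0.001,"z":0,"roll":0,"fingers":1}
    - {"x":0.001,"y":0,"z":0,"roll":0,"fingers":1}
    - {"x":0,"y":0,"z":0,"roll":0,"fingers":1}

```text
clock: 5.15
eef_pos: [0.5259, -0.2333, 0.0184]
tool_rot: [0.503, 0.484, -0.505, 0.508]
ft_force: [1.1, -0.4, 1.3]
grip_width: 0.0855
```

```bash
python3 -c "
from h import *
st()
s=get_obs();R=Ro.from_quat(s['tool_rot']).as_matrix();p=s['eef_pos']
snap('side','side6.png')
st([.525,-.232,.02])
crop('side6.png','s10.png',245,235,305,295,13)
"
```

```text
t 5.15 p [ 0.5259 -0.2333  0.0184] w 0.0855 F [ 1.05 -0.37  1.34] q [-0.409  0.501 -0.11   0.931 -0.015  1.177]
R [[0.022, 1.0, -0.016], [-0.025, -0.015, -1.0], [-0.999, 0.022, 0.025]] jaw deg -0.88
t 5.2 p [ 0.5259 -0.2333  0.0185] w 0.0857 F [ 0.16 -0.6  -0.95] q [-0.409  0.5   -0.11   0.931 -0.015  1.177]
R [[0.022, 1.0, -0.016], [-0.025, -0.015, -1.0], [-0.999, 0.022, 0.025]] jaw deg -0.88
tool delta [-0.0016 -0.0008 -0.0012]
```

View pics/s10.png

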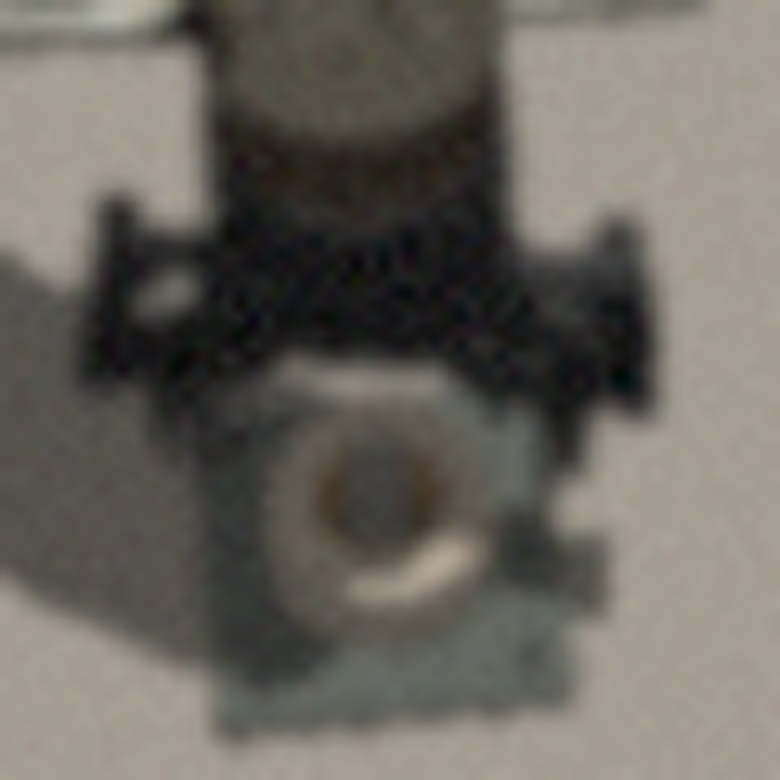

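>>> arm_command:
  motion:
    - {"x":0,"y":0,"z":0,"roll":0,"fingers":0.77}
    - {"x":0,"y":0,"z":0,"roll":0,"fingers":0.77}
    - {"x":0,"y":0,"z":0,"roll":0,"fingers":0.77}

```text
clock: 5.45
eef_pos: [0.5263, -0.2335, 0.0191]
tool_rot: [0.503, 0.484, -0.504, 0.508]
ft_force: [0.4, 0.5, 0.3]
grip_width: 0.0658
```

```bash
python3 -c "
from h import *
st()
snap('side','side7.png')
snap('top','top7.png')
st([.525,-.232,.02])
crop('side7.png','s11.png',245,235,305,295,13)
crop('top7.png','t7.png',325,190,385,250,12)
"
```

```text
t 5.45 p [ 0.5263 -0.2335  0.0191] w 0.0658 F [0.44 0.48 0.34] q [-0.409  0.5   -0.109  0.931 -0.015  1.177]
R [[0.023, 1.0, -0.016], [-0.026, -0.015, -1.0], [-0.999, 0.023, 0.025]] jaw deg -0.88
t 5.55 p [ 0.5263 -0.2335  0.0191] w 0.0656 F [0.09 1.1  0.38] q [-0.409  0.5   -0.109  0.931 -0.015  1.177]
R [[0.023, 1.0, -0.016], [-0.026, -0.015, -1.0], [-0.999, 0.023, 0.025]] jaw deg -0.88
tool delta [-0.001  -0.0013 -0.0014]
```

View pics/s11.png

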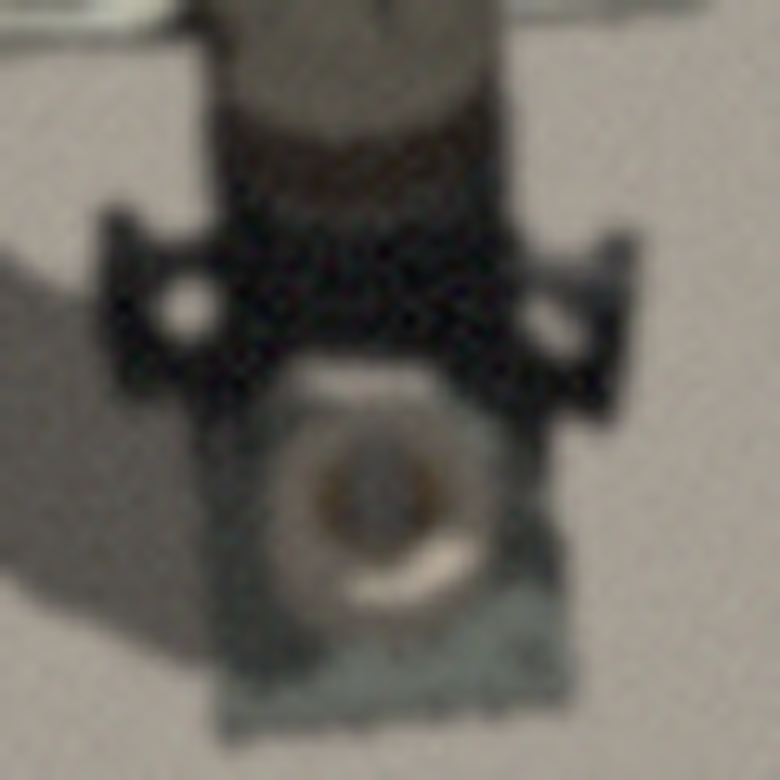

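View pics/t7.png

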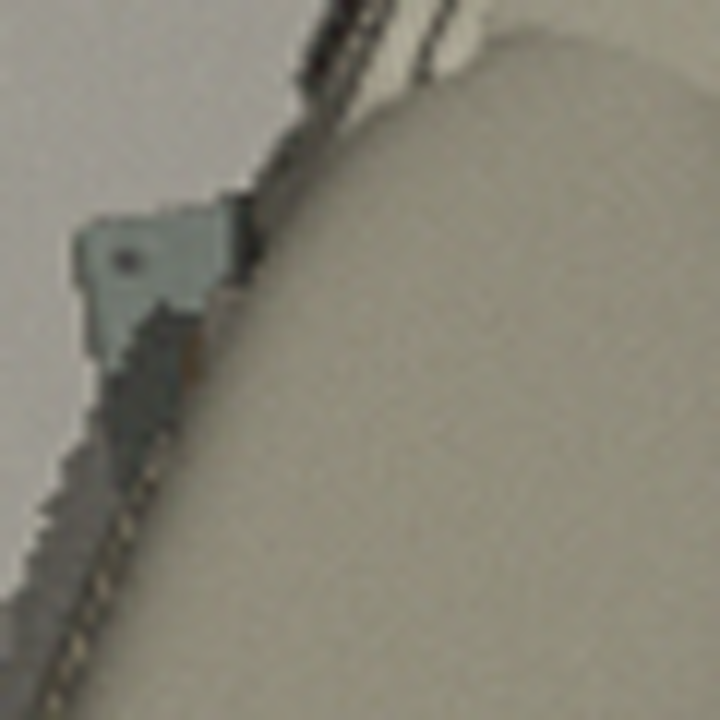

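```bash
python3 -c "
from h import *
print(proj('side',[[0,0,0],[0,0,.05],[0,0,.1]]),proj('top',[[0,0,0],[0,0,.1]]))
crop('side0.png','sb.png',90,130,200,260,4.5)
crop('top0.png','tb.png',210,320,340,420,5)
"
```

```text
[[141.74079112 217.63102767]
 [138.53054019 209.98218927]
 [135.1755297  201.96643092]] [[272.41897636 395.19263384]
 [272.44504426 401.93608022]]
```

View pics/sb.png

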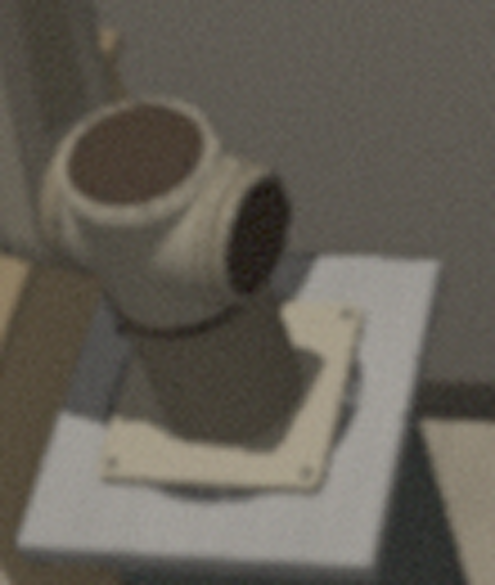

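View pics/tb.png

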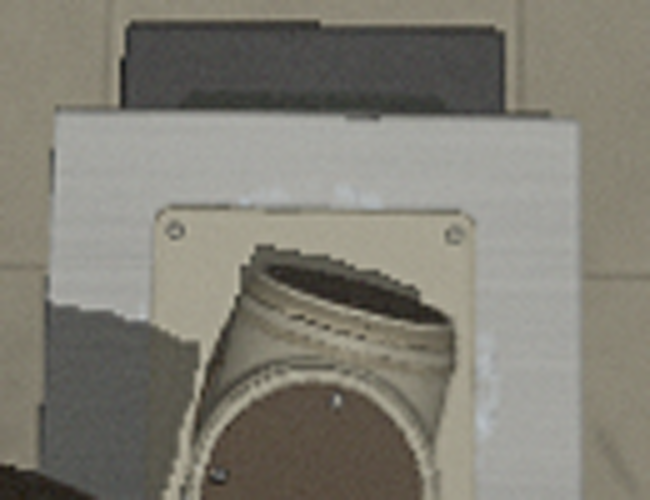

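```bash
python3 -c "
from h import *
s=get_obs();R=Ro.from_quat(s['tool_rot']).as_matrix();p=s['eef_pos']
for h in(0,.019,.05,.073,.1,.13,.16,.2,.25):
    q=proj('side',[p+R@np.array([-h,0,0]),p+R@np.array([-h,0,.0375])]); print(h,((q+.5-[230,190])*8-.5).round(0).tolist())
crop('side7.png','s12.png',230,190,320,260,8)
"
```

```text
0 [[356.0, 696.0], [349.0, 773.0]]
0.019 [[354.0, 674.0], [347.0, 751.0]]
0.05 [[352.0, 638.0], [345.0, 716.0]]
0.073 [[351.0, 610.0], [343.0, 688.0]]
0.1 [[349.0, 576.0], [341.0, 655.0]]
0.13 [[346.0, 537.0], [339.0, 617.0]]
0.16 [[344.0, 497.0], [336.0, 578.0]]
0.2 [[341.0, 442.0], [333.0, 524.0]]
0.25 [[336.0, 369.0], [328.0, 452.0]]
```

View pics/s12.png

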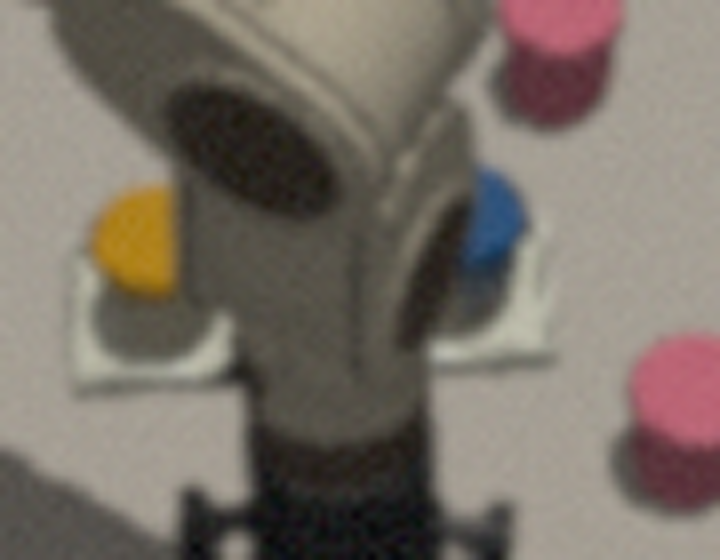

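```bash
python3 -c "
from h import *
def tri(a,b):
    o1,d1=ray('side',a);o2,d2=ray('top',b);d1/=np.linalg.norm(d1);d2/=np.linalg.norm(d2)
    t=np.linalg.lstsq(np.c_[d1,-d2],o2-o1,rcond=None)[0];A=o1+t[0]*d1;B=o2+t[1]*d2
    return A.round(3),B.round(3)
print(tri((179.3,93.6),(100,366.4)))
print(tri((179.3,93.6),(97,370)))
for h in(0,.013,.05,.073,.163):
  p=np.array([.1177,.4853,.1978+h]); print(h,((proj('side',p)[0]-[150,30])*8).round(), ((proj('top',p)[0]-[40,335])*8).round())
"
```

```text
(array([0.111, 0.427, 0.256]), array([0.107, 0.425, 0.256]))
(array([0.107, 0.438, 0.246]), array([0.098, 0.435, 0.246]))
0 [287. 524.] [357. 193.]
0.013 [283. 504.] [341. 198.]
0.05 [272. 446.] [295. 211.]
0.073 [265. 410.] [264. 220.]
0.163 [234. 259.] [132. 259.]
```

```bash
python3 -c "
from h import *
def tri(a,b):
    o1,d1=ray('side',a);o2,d2=ray('top',b);d1/=np.linalg.norm(d1);d2/=np.linalg.norm(d2)
    t=np.linalg.lstsq(np.c_[d1,-d2],o2-o1,rcond=None)[0];A=o1+t[0]*d1;B=o2+t[1]*d2
    return A.round(3),B.round(3)
print(tri((177.8,51.9),(58,367.5)))
print(tri((177.8,55.5),(60,367.5)))
crop('side0.png','sw.png',40,0,200,110,5)
"
```

```text
(array([0.13 , 0.455, 0.429]), array([0.126, 0.454, 0.429]))
(array([0.126, 0.457, 0.412]), array([0.124, 0.457, 0.412]))
```

View pics/sw.png

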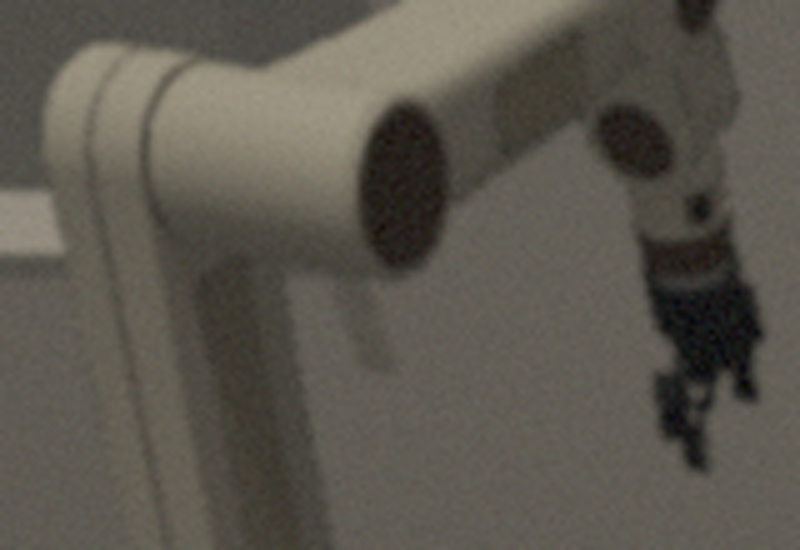

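>>> arm_command:
  motion:
    - {"x":0,"y":0,"z":0,"roll":0,"fingers":0.6}
    - {"x":0,"y":0,"z":0,"roll":0,"fingers":0.6}
    - {"x":0,"y":0,"z":0,"roll":0,"fingers":0.6}

```text
clock: 5.8
eef_pos: [0.5266, -0.2335, 0.0194]
tool_rot: [0.503, 0.484, -0.504, 0.508]
ft_force: [0.4, -0.1, -0.2]
grip_width: 0.0509
```

```bash
python3 -c "
from h import *
st()
snap('side','side8.png')
crop('side8.png','s13.png',245,235,305,295,13)
"
```

```text
t 5.8 p [ 0.5266 -0.2335  0.0194] w 0.0509 F [ 0.45 -0.06 -0.24] q [-0.409  0.499 -0.109  0.931 -0.015  1.177]
R [[0.023, 1.0, -0.016], [-0.026, -0.015, -1.0], [-0.999, 0.024, 0.026]] jaw deg -0.88
```

View pics/s13.png

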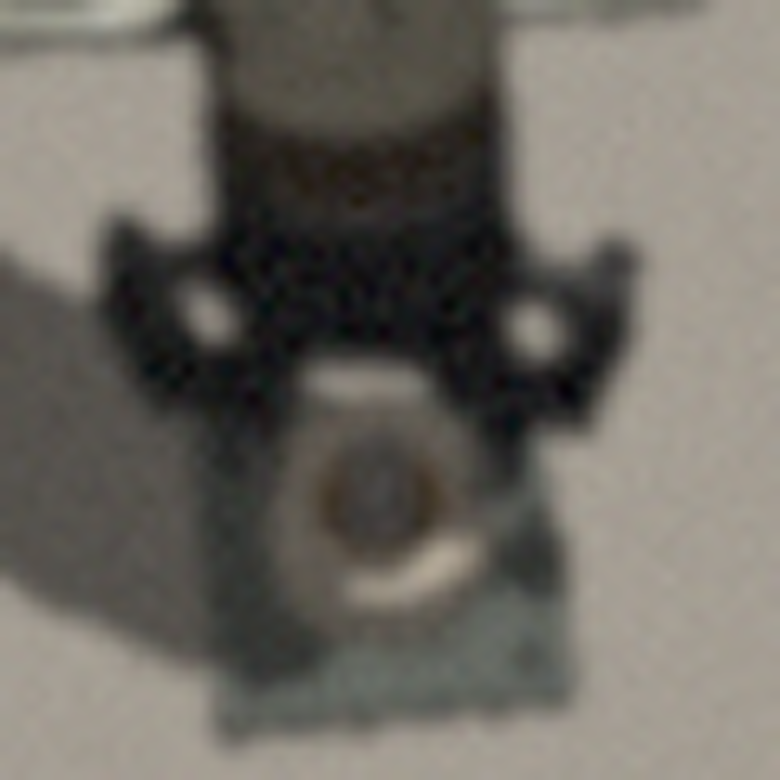

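```bash
python3 -c "
from h import *
p=np.array([.5259,-.2333,.0184])
R=np.array([[0.022, 1.0, -0.016], [-0.025, -0.015, -1.0], [-0.999, 0.022, 0.025]])
for dz in(0,.02,.03,.04,.05):
  print(dz,[((proj('side',p+[0,0,dz]+R@np.array([0,w,.011]))[0]+.5-[245,235])*13-.5).round(0).tolist() for w in(-.047,.047)])
p=np.array([.5387,-.2432,.1351])
for dz in(0,.02,.03,.04,.05):
  print('shut',dz,((proj('side',p+[0,0,dz]+[0,-.011,0])[0]+.5-[245,215])*10-.5).round(0).tolist() )
"
```

```text
0 [[202.0, 574.0], [555.0, 593.0]]
0.02 [[200.0, 538.0], [557.0, 557.0]]
0.03 [[199.0, 520.0], [557.0, 539.0]]
0.04 [[197.0, 502.0], [558.0, 521.0]]
0.05 [[196.0, 484.0], [558.0, 503.0]]
shut 0 [326.0, 510.0]
shut 0.02 [326.0, 480.0]
shut 0.03 [326.0, 464.0]
shut 0.04 [326.0, 448.0]
shut 0.05 [326.0, 432.0]
```

>>> arm_command:
  motion:
    - {"x":0,"y":0,"z":0,"roll":0,"fingers":1}
    - {"x":0,"y":0,"z":0,"roll":0,"fingers":1}
    - {"x":0.005,"y":-0.001,"z":0,"roll":0,"fingers":1}
    - {"x":0.006,"y":0,"z":0,"roll":0,"fingers":1}
    - {"x":0.005,"y":0,"z":0,"roll":0,"fingers":1}
    - {"x":0.003,"y":0,"z":0,"roll":0,"fingers":1}
    - {"x":0.001,"y":0,"z":0,"roll":0,"fingers":1}

```text
clock: 6.43
eef_pos: [0.5259, -0.2341, -0.0028]
tool_rot: [0.503, 0.484, -0.504, 0.508]
ft_force: [-0.5, 0.3, 0.8]
grip_width: 0.0854
```

```bash
python3 -c "
from h import *
st()
snap('side','side9.png')
crop('side9.png','s14.png',245,235,305,295,13)
"
```

```text
t 6.43 p [ 0.5259 -0.2341 -0.0028] w 0.0854 F [-0.52  0.28  0.83] q [-0.41   0.525 -0.133  0.881 -0.014  1.176]
R [[0.023, 1.0, -0.016], [-0.026, -0.015, -1.0], [-0.999, 0.024, 0.026]] jaw deg -0.87
```

View pics/s14.png

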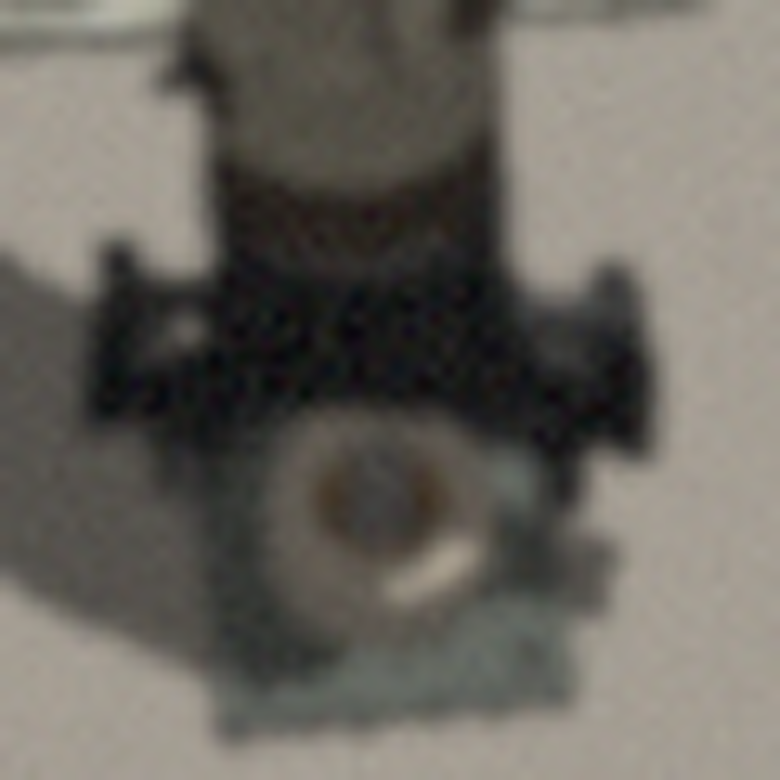

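>>> arm_command:
  motion:
    - {"x":0,"y":0,"z":0,"roll":0,"fingers":0.6}
    - {"x":0,"y":0,"z":0,"roll":0,"fingers":0.6}
    - {"x":0,"y":0,"z":0,"roll":0,"fingers":0.6}
    - {"x":0,"y":0,"z":0,"roll":0,"fingers":0.6}

```text
clock: 6.82
eef_pos: [0.526, -0.2341, -0.0019]
tool_rot: [0.503, 0.484, -0.504, 0.508]
ft_force: [-0.5, 0.0, -0.3]
grip_width: 0.0575
```

```bash
python3 -c "
from h import *
st()
snap('side','side10.png')
crop('side10.png','s15.png',245,235,305,295,13)
"
```

```text
t 6.82 p [ 0.526  -0.2341 -0.0019] w 0.0575 F [-0.49  0.02 -0.29] q [-0.41   0.524 -0.132  0.883 -0.014  1.176]
R [[0.023, 1.0, -0.016], [-0.026, -0.015, -1.0], [-0.999, 0.024, 0.026]] jaw deg -0.87
```

View pics/s15.png

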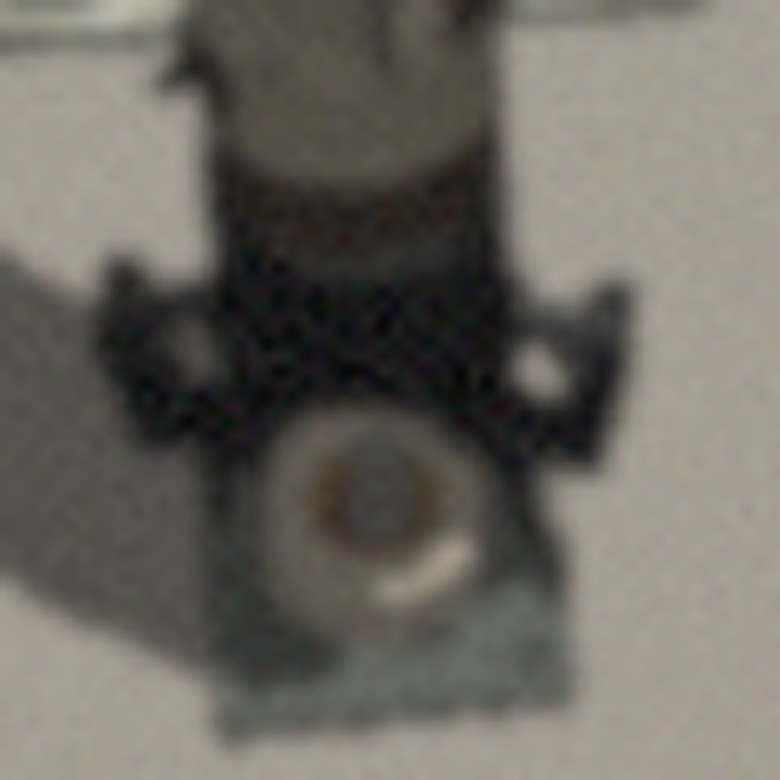

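```bash
python3 -c "
from h import *
for z in(.02,.03,.04,.05): print(z,[atz('side',((u+.5)/13-.5+245,(v+.5)/13-.5+235),z).round(4).tolist() for u,v in((570,510),(170,480))])
o,d=ray('side',(288,273));print(o)
# pink cup light
def u(x,y,s,x0,y0): return ((x+.5)/s-.5+x0,(y+.5)/s-.5+y0)
print(atz('top',u(442,67,6,165,180),.069),atz('top',u(447,104,6,165,180),0))
"
python3 - <<'E'
import sys; sys.path.insert(0,'.')
import os; os.chdir('.')
from h import *
crop('side9.png','s16.png',275,255,300,285,24)
E
```

```text
0.02 [[0.5755, -0.2203, 0.02], [0.468, -0.2173, 0.02]]
0.03 [[0.5756, -0.2256, 0.03], [0.4688, -0.2227, 0.03]]
0.04 [[0.5756, -0.231, 0.04], [0.4697, -0.2281, 0.04]]
0.05 [[0.5757, -0.2363, 0.05], [0.4705, -0.2334, 0.05]]
[ 0.58421293 -0.97172394  1.42245371]
[0.60169785 0.11707807 0.069     ] [0.59782469 0.11905119 0.        ]
```

View pics/s16.png

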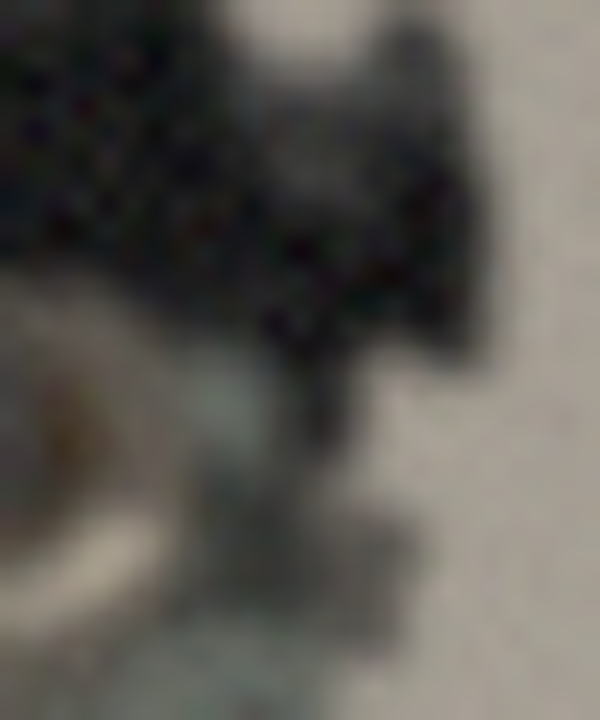

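```bash
python3 -c "
from h import *
print(atz('top',(347.0,203.0),0),atz('top',(347.0,209.7),.012))
# t7
print(atz('top',(325+226/12-.5,190+195/12-.5),.0),atz('top',(325+226/12-.5,190+290/12-.5),.012))
def u(x,y,s,x0,y0): return ((x+.5)/s-.5+x0,(y+.5)/s-.5+y0)
# side6 shadow right
for q in((505,520),(605,535),(600,610),(505,590)): print(atz('side',u(*q,13,245,235),0.0),atz('side',u(*q,13,245,235),0.012))
"
```

```text
[ 0.58491975 -0.22744264  0.        ] [ 0.56059499 -0.22538188  0.012     ]
[ 0.57567456 -0.21561764  0.        ] [ 0.54754412 -0.21364963  0.012     ]
[ 0.55793153 -0.21359467  0.        ] [ 0.55815325 -0.21999034  0.012     ]
[ 5.85164432e-01 -2.16646010e-01 -2.22044605e-16] [ 0.58515641 -0.22301594  0.012     ]
[ 0.58476195 -0.23933643  0.        ] [ 0.58475732 -0.24551494  0.012     ]
[ 0.5590111  -0.23476678  0.        ] [ 0.55922371 -0.24098385  0.012     ]
```

>>> arm_command:
  motion:
    - {"x":0,"y":0,"z":0,"roll":0,"fingers":1}
    - {"x":0,"y":0,"z":0,"roll":0,"fingers":1}
    - {"x":0.004,"y":0,"z":0,"roll":0,"fingers":1}
    - {"x":0.005,"y":0,"z":0,"roll":0,"fingers":1}
    - {"x":0.005,"y":0,"z":0,"roll":0,"fingers":1}
    - {"x":0.003,"y":0,"z":0,"roll":0,"fingers":1}
    - {"x":0.002,"y":0,"z":0,"roll":0,"fingers":1}

```text
clock: 7.45
eef_pos: [0.5274, -0.235, -0.0223]
tool_rot: [0.504, 0.483, -0.504, 0.509]
ft_force: [0.1, 0.5, 0.9]
grip_width: 0.0855
```

```bash
python3 -c "
from h import *
st()
snap('side','side11.png')
crop('side11.png','s17.png',245,235,305,295,13)
"
```

```text
t 7.45 p [ 0.5274 -0.235  -0.0223] w 0.0855 F [0.08 0.49 0.9 ] q [-0.411  0.55  -0.15   0.836 -0.014  1.175]
R [[0.025, 1.0, -0.016], [-0.027, -0.015, -1.0], [-0.999, 0.026, 0.026]] jaw deg -0.87
```

View pics/s17.png

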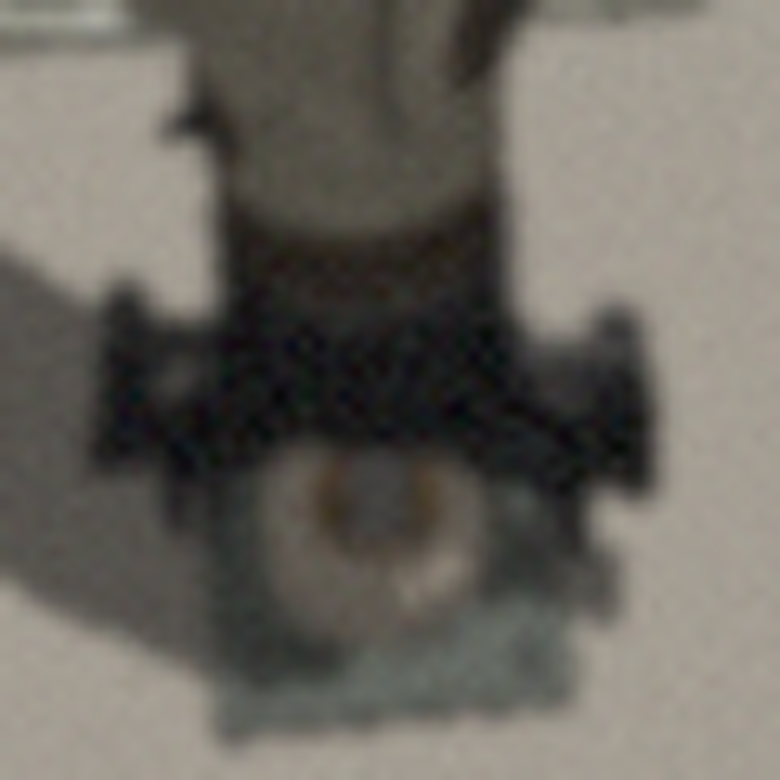

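>>> arm_command:
  motion:
    - {"x":0,"y":-0.0015,"z":0,"roll":0,"fingers":1}
    - {"x":0,"y":-0.0005,"z":0,"roll":0,"fingers":1}
    - {"x":0,"y":0,"z":0,"roll":0,"fingers":0.5}
    - {"x":0,"y":0,"z":0,"roll":0,"fingers":0.3}
    - {"x":0,"y":0,"z":0,"roll":0,"fingers":0.3}
    - {"x":0,"y":0,"z":0,"roll":0,"fingers":0}
    - {"x":0,"y":0,"z":0,"roll":0,"fingers":0}

```text
clock: 8.08
eef_pos: [0.525, -0.2349, -0.0222]
tool_rot: [0.504, 0.483, -0.504, 0.509]
ft_force: [0.3, 0.5, -0.5]
grip_width: 0.059
```

```bash
python3 -c "
from h import *
st()
snap('side','side12.png')
crop('side12.png','s18.png',245,235,305,295,13)
"
```

```text
t 8.08 p [ 0.525  -0.2349 -0.0222] w 0.059 F [ 0.35  0.48 -0.47] q [-0.412  0.547 -0.156  0.834 -0.014  1.174]
R [[0.025, 1.0, -0.016], [-0.027, -0.015, -1.0], [-0.999, 0.026, 0.026]] jaw deg -0.87
```

View pics/s18.png

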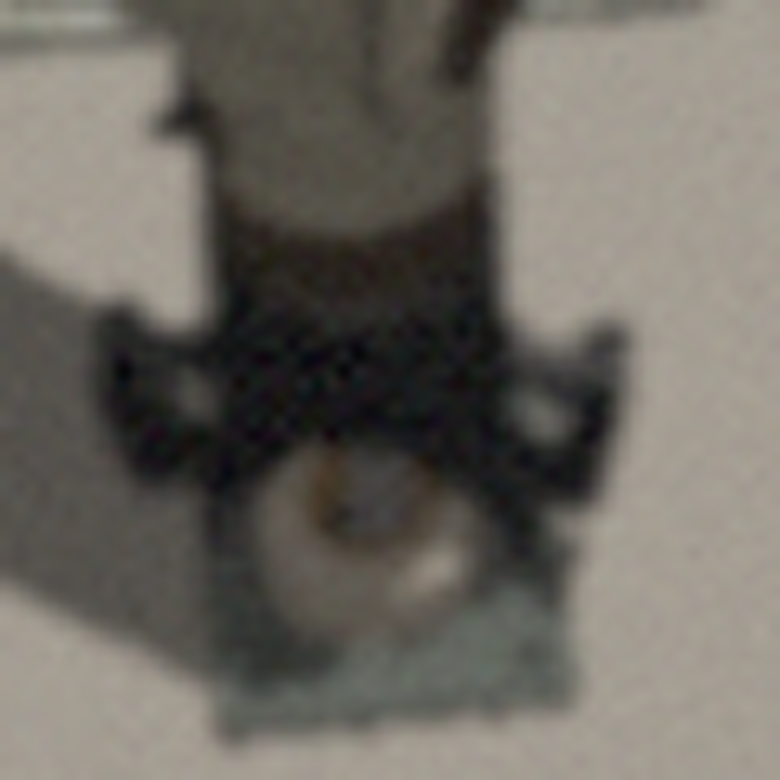

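>>> arm_command:
  motion:
    - {"x":-0.003,"y":0,"z":0,"roll":0,"fingers":0}
    - {"x":-0.005,"y":0,"z":0,"roll":0,"fingers":0}
    - {"x":-0.007,"y":0.0003,"z":0.0003,"roll":0,"fingers":0}
    - {"x":-0.007,"y":0.0003,"z":0.0003,"roll":0,"fingers":0}
    - {"x":-0.004,"y":0,"z":0,"roll":0,"fingers":0}

```text
clock: 8.55
eef_pos: [0.5236, -0.2342, 0.0046]
tool_rot: [0.503, 0.484, -0.505, 0.508]
ft_force: [1.6, -0.4, -0.8]
grip_width: 0.0596
```

```bash
python3 -c "
from h import *
st()
snap('side','side13.png')
crop('side13.png','s19.png',245,225,305,285,13)
"
```

```text
t 8.55 p [ 0.5236 -0.2342  0.0046] w 0.0596 F [ 1.56 -0.35 -0.81] q [-0.412  0.514 -0.13   0.897 -0.014  1.174]
R [[0.022, 1.0, -0.016], [-0.025, -0.015, -1.0], [-0.999, 0.022, 0.025]] jaw deg -0.87
```

View pics/s19.png

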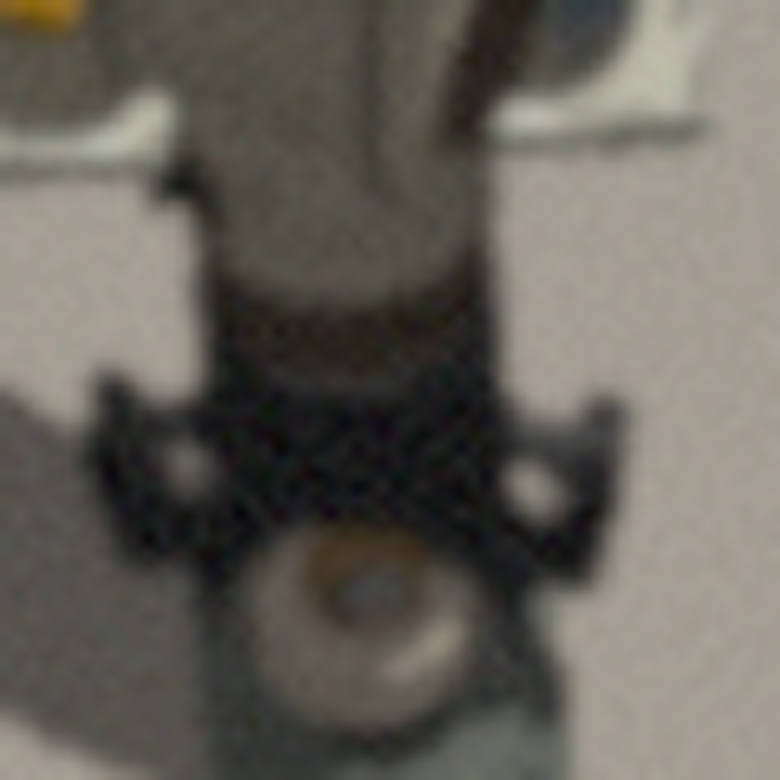

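>>> arm_command:
  motion:
    - {"x":-0.006,"y":0,"z":0,"roll":0,"fingers":0}
    - {"x":-0.009,"y":0.0003,"z":0.0003,"roll":0,"fingers":0}
    - {"x":-0.011,"y":0.0003,"z":0.0003,"roll":0,"fingers":0}
    - {"x":-0.011,"y":0.0003,"z":0.0003,"roll":0,"fingers":0}
    - {"x":-0.01,"y":0.0003,"z":0.0003,"roll":0,"fingers":0}
    - {"x":-0.007,"y":0,"z":0,"roll":0,"fingers":0}
    - {"x":-0.003,"y":0,"z":0,"roll":0,"fingers":0}

```text
clock: 9.18
eef_pos: [0.5239, -0.2342, 0.0685]
tool_rot: [0.503, 0.483, -0.504, 0.509]
ft_force: [1.4, -0.1, -1.2]
grip_width: 0.0593
```

```bash
python3 -c "
from h import *
st()
snap('side','side14.png')
st([.472,.231,.062])
crop('side14.png','s20.png',245,210,305,270,13)
"
```

```text
t 9.18 p [ 0.5239 -0.2342  0.0685] w 0.0593 F [ 1.42 -0.07 -1.23] q [-0.412  0.444 -0.054  1.04  -0.014  1.174]
R [[0.024, 1.0, -0.016], [-0.026, -0.015, -1.0], [-0.999, 0.024, 0.026]] jaw deg -0.87
t 9.23 p [ 0.5243 -0.2343  0.069 ] w 0.059 F [1.48 0.12 0.16] q [-0.412  0.444 -0.054  1.039 -0.014  1.174]
R [[0.025, 1.0, -0.016], [-0.027, -0.015, -1.0], [-0.999, 0.025, 0.026]] jaw deg -0.87
tool delta [-0.0067 -0.0595 -0.4645]
```

View pics/s20.png

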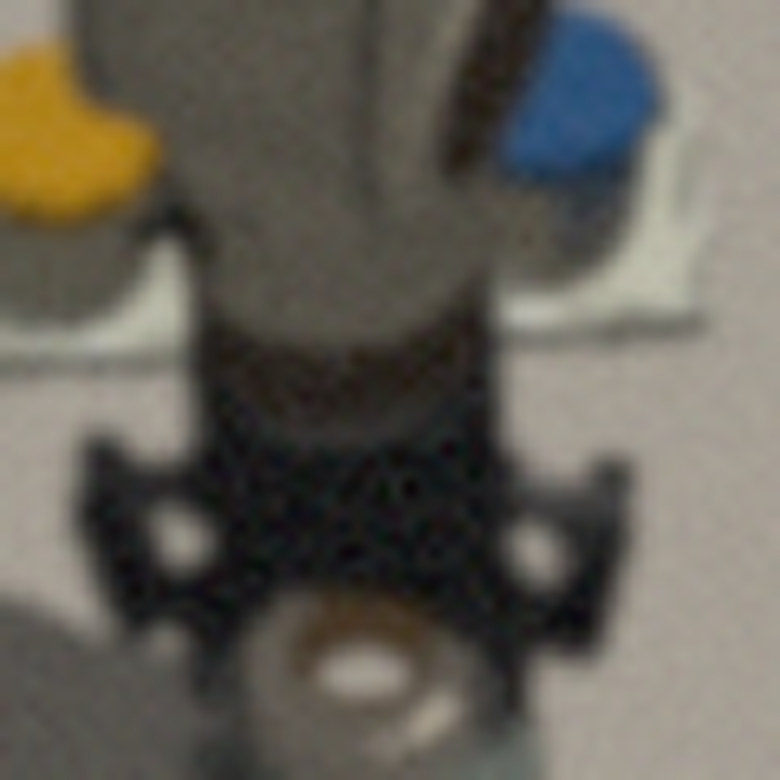

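>>> arm_command:
  motion:
    - {"x":0,"y":-0.001,"z":-0.008,"roll":0,"fingers":0}
    - {"x":0,"y":-0.002,"z":-0.014,"roll":0,"fingers":0}
    - {"x":0,"y":-0.0025,"z":-0.02,"roll":0,"fingers":0}
    - {"x":0,"y":-0.0025,"z":-0.02,"roll":0,"fingers":0}
    - {"x":0,"y":-0.0025,"z":-0.02,"roll":0,"fingers":0}
    - {"x":0,"y":-0.0025,"z":-0.02,"roll":0,"fingers":0}
    - {"x":0,"y":-0.0025,"z":-0.014,"roll":0,"fingers":0}
    - {"x":0,"y":-0.001,"z":-0.008,"roll":0,"fingers":0}

```text
clock: 9.9
eef_pos: [0.5036, -0.0993, 0.0607]
tool_rot: [-0.503, -0.486, 0.506, -0.505]
ft_force: [0.4, -0.4, -0.6]
grip_width: 0.0595
```

```bash
python3 -c "
from h import *
st([.472,.231,.066])
"
```

```text
t 9.9 p [ 0.5036 -0.0993  0.0607] w 0.0595 F [ 0.41 -0.37 -0.55] q [-0.182  0.354 -0.219  0.978 -0.019  1.406]
R [[0.017, 1.0, -0.018], [-0.023, -0.018, -1.0], [-1.0, 0.017, 0.022]] jaw deg -1.01
tool delta [-0.0134 -0.0374 -0.3295]
```

>>> arm_command:
  motion:
    - {"x":-0.006,"y":-0.001,"z":-0.006,"roll":0,"fingers":0}
    - {"x":-0.006,"y":0,"z":-0.003,"roll":0,"fingers":0}
    - {"x":-0.003,"y":0,"z":0,"roll":0,"fingers":0}

```text
clock: 10.15
eef_pos: [0.4995, -0.0856, 0.0745]
tool_rot: [-0.501, -0.488, 0.506, -0.505]
ft_force: [-0.3, -0.4, -0.2]
grip_width: 0.0594
```

```bash
python3 -c "
from h import *
snap('side','side15.png')
st([.472,.231,.07])
crop('side15.png','s21.png',220,160,320,260,7)
"
```

```text
t 10.2 p [ 0.5001 -0.0861  0.075 ] w 0.0592 F [ 0.23 -0.71 -0.43] q [-0.158  0.332 -0.209  1.015 -0.019  1.427]
R [[0.012, 1.0, -0.014], [-0.022, -0.013, -1.0], [-1.0, 0.013, 0.021]] jaw deg -0.77
tool delta [-0.0022 -0.0324 -0.3167]
```

View pics/s21.png

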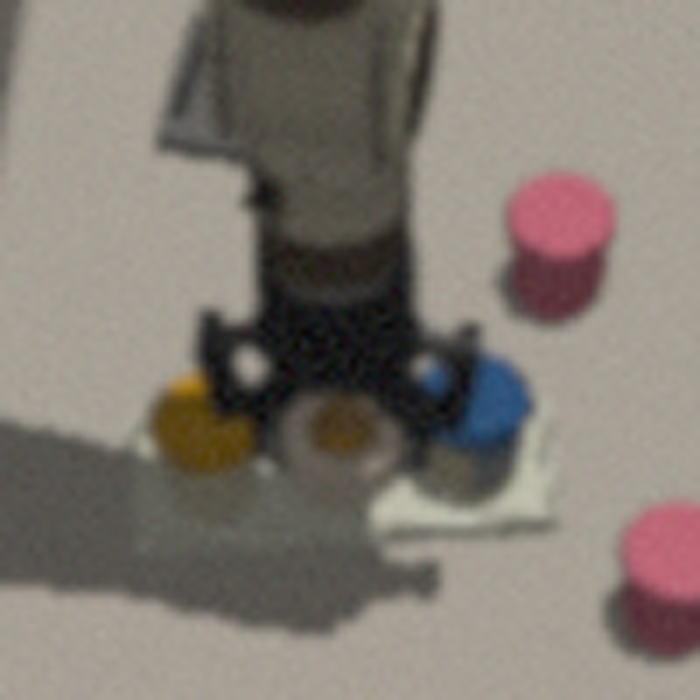

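```bash
python3 -c "
from h import *
def u(x,y,s,x0,y0): return ((x+.5)/s-.5+x0,(y+.5)/s-.5+y0)
for z in(.103,.123,.143): print(z,atz('side',u(340,438,7,220,160),z))
# at side14: ring centre
for z in(.097,.117,.137): print(z,atz('side',u(368,672,13,245,210),z))
"
```

```text
0.103 [ 0.49556459 -0.06383704  0.103     ]
0.123 [ 0.49690831 -0.0775986   0.123     ]
0.143 [ 0.49825202 -0.09136016  0.143     ]
0.097 [ 0.52199973 -0.21724993  0.097     ]
0.117 [ 0.52293848 -0.22863432  0.117     ]
0.137 [ 0.52387722 -0.24001871  0.137     ]
```

>>> arm_command:
  motion:
    - {"x":-0.001,"y":-0.001,"z":-0.008,"roll":0,"fingers":0}
    - {"x":-0.001,"y":-0.0015,"z":-0.015,"roll":0,"fingers":0}
    - {"x":-0.001,"y":-0.002,"z":-0.02,"roll":0,"fingers":0}
    - {"x":-0.001,"y":-0.002,"z":-0.02,"roll":0,"fingers":0}
    - {"x":-0.001,"y":-0.002,"z":-0.02,"roll":0,"fingers":0}
    - {"x":-0.001,"y":-0.002,"z":-0.02,"roll":0,"fingers":0}
    - {"x":-0.001,"y":-0.002,"z":-0.02,"roll":0,"fingers":0}
    - {"x":-0.001,"y":-0.002,"z":-0.014,"roll":0,"fingers":0}
    - {"x":-0.001,"y":-0.001,"z":-0.008,"roll":0,"fingers":0}

```text
clock: 10.95
eef_pos: [0.491, 0.0601, 0.0833]
tool_rot: [-0.507, -0.481, 0.508, -0.503]
ft_force: [-0.4, 0.2, 0.2]
grip_width: 0.0593
```

```bash
python3 -c "
from h import *
st([.472,.231,.07])
"
```

```text
t 10.95 p [0.491  0.0601 0.0833] w 0.0593 F [-0.38  0.24  0.22] q [ 0.139  0.3   -0.231  1.024 -0.025  1.741]
R [[0.02, 0.999, -0.031], [-0.023, -0.031, -0.999], [-1.0, 0.021, 0.022]] jaw deg -1.76
tool delta [ 0.0091 -0.0245 -0.1704]
```

>>> arm_command:
  motion:
    - {"x":0,"y":-0.001,"z":-0.008,"roll":0,"fingers":0}
    - {"x":0,"y":-0.002,"z":-0.016,"roll":0,"fingers":0}
    - {"x":0,"y":-0.003,"z":-0.02,"roll":0,"fingers":0}
    - {"x":0,"y":-0.003,"z":-0.02,"roll":0,"fingers":0}
    - {"x":0,"y":-0.003,"z":-0.02,"roll":0,"fingers":0}
    - {"x":0,"y":-0.003,"z":-0.02,"roll":0,"fingers":0}
    - {"x":0,"y":-0.002,"z":-0.016,"roll":0,"fingers":0}
    - {"x":0,"y":-0.002,"z":-0.01,"roll":0,"fingers":0}
    - {"x":0,"y":-0.001,"z":-0.006,"roll":0,"fingers":0}
    - {"x":0,"y":0,"z":-0.003,"roll":0,"fingers":0}

```text
clock: 11.78
eef_pos: [0.4781, 0.2035, 0.0804]
tool_rot: [0.51, 0.477, -0.51, 0.501]
ft_force: [0.4, -0.3, -1.6]
grip_width: 0.059
```

```bash
python3 -c "
from h import *
st()
snap('side','side16.png');snap('top','top16.png')
st([.472,.231,.06])
crop('side16.png','s22.png',230,120,300,190,11)
crop('top16.png','t16.png',165,190,245,270,8)
"
```

```text
t 11.78 p [0.4781 0.2035 0.0804] w 0.059 F [ 0.4  -0.25 -1.58] q [ 0.423  0.352 -0.163  1.044 -0.032  2.036]
R [[0.023, 0.999, -0.042], [-0.024, -0.042, -0.999], [-0.999, 0.024, 0.023]] jaw deg -2.4
t 11.88 p [0.4783 0.203  0.0803] w 0.0592 F [ 0.13 -0.53 -0.07] q [ 0.422  0.352 -0.164  1.044 -0.032  2.035]
R [[0.023, 0.999, -0.043], [-0.024, -0.042, -0.999], [-0.999, 0.024, 0.023]] jaw deg -2.41
tool delta [ 0.0195 -0.0079 -0.0282]
```

View pics/s22.png

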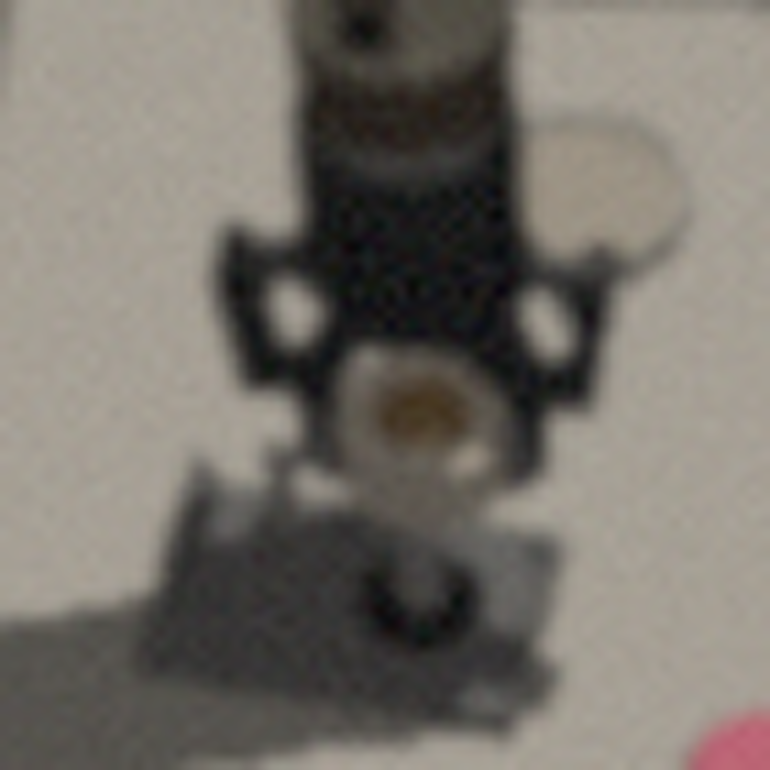

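View pics/t16.png

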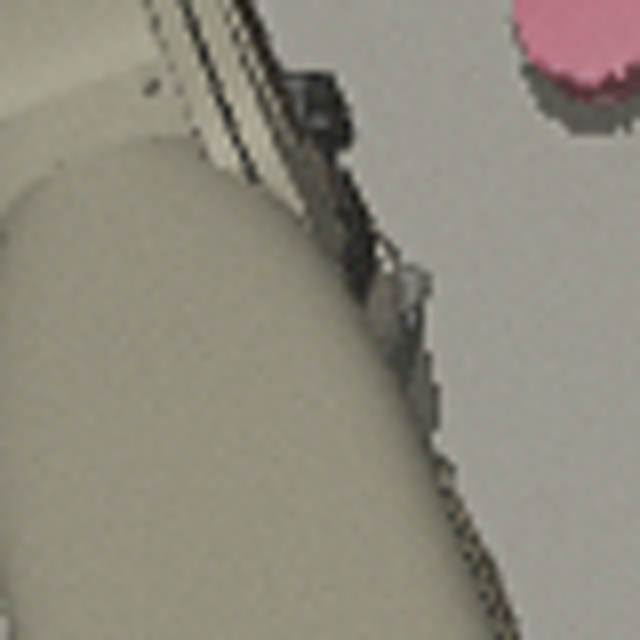

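```bash
python3 -c "
from h import *
for z in(.138,.148,.158): print(z,atz('side',(268.2,156.8),z))
def u(x,y,s,x0,y0): return ((x+.5)/s-.5+x0,(y+.5)/s-.5+y0)
print(atz('side',u(240,437,18,255,150),.02),atz('top',u(228,322,14,185,212),.02),atz('top',u(203,290,14,185,212),.062),atz('side',u(238,310,18,255,150),.062))
# roll gripped on washer: silhouette bottom s18, compare model
import numpy as np
a=np.linspace(0,6.283,200)
def sil(n,c,z0):
    P=np.r_[np.c_[c[0]+.03*np.cos(a),c[1]+.03*np.sin(a),0*a+z0],np.c_[c[0]+.03*np.cos(a),c[1]+.03*np.sin(a),0*a+z0+.03]]
    q=proj(n,P);return q.min(0),q.max(0)
lo,hi=sil('side',(.5225,-.234),.016); print(((lo+.5-[245,235])*13-.5).round(),((hi+.5-[245,235])*13-.5).round())
lo,hi=sil('side',(.4763,.202),.118); print(((lo+.5-[230,120])*11-.5).round(),((hi+.5-[230,120])*11-.5).round())
"
```

```text
0.138 [0.47665692 0.21554196 0.138     ]
0.148 [0.47749429 0.2062986  0.148     ]
0.158 [0.47833166 0.19705525 0.158     ]
[0.47202793 0.23107675 0.02      ] [0.47098075 0.23234097 0.02      ] [0.47190891 0.23167255 0.062     ] [0.47231085 0.23197795 0.062     ]
[254. 399.] [482. 654.]
[334. 355.] [508. 542.]
```

```bash
python3 -c "
from h import *
a=np.linspace(0,6.283,200)
for n,c,z0,s,o in (('s21',(.4985,-.0835),.113,7,(220,160)),('s20',(.523,-.2315),.107,13,(245,210)),('s19',(.523,-.2315),.0428,13,(245,225)),('s22',(.4765,.206),.118,11,(230,120))):
  for r,z in((.03,z0+.03),(.015,z0+.03),(.03,z0),(.015,z0)):
    q=(proj('side',np.c_[c[0]+r*np.cos(a),c[1]+r*np.sin(a),0*a+z])+.5-o)*s-.5
    print(n,r,round(z,3),q.min(0).round(),q.max(0).round())
crop('side15.png','s23.png',250,205,290,245,16)
crop('side16.png','s24.png',250,140,290,180,16)
"
```

```text
s21 0.03 0.143 [280. 375.] [403. 476.]
s21 0.015 0.143 [311. 400.] [372. 450.]
s21 0.03 0.113 [282. 410.] [403. 510.]
s21 0.015 0.113 [313. 435.] [373. 484.]
s20 0.03 0.137 [247. 539.] [487. 748.]
s20 0.015 0.137 [307. 590.] [427. 695.]
s20 0.03 0.107 [250. 599.] [486. 806.]
s20 0.015 0.107 [309. 650.] [427. 753.]
s19 0.03 0.073 [254. 471.] [485. 675.]
s19 0.015 0.073 [311. 521.] [427. 623.]
s19 0.03 0.043 [257. 527.] [484. 729.]
s19 0.015 0.043 [313. 577.] [427. 677.]
s22 0.03 0.148 [335. 347.] [509. 475.]
s22 0.015 0.148 [379. 379.] [466. 442.]
s22 0.03 0.118 [338. 406.] [509. 533.]
s22 0.015 0.118 [381. 437.] [467. 501.]
```

View pics/s24.png

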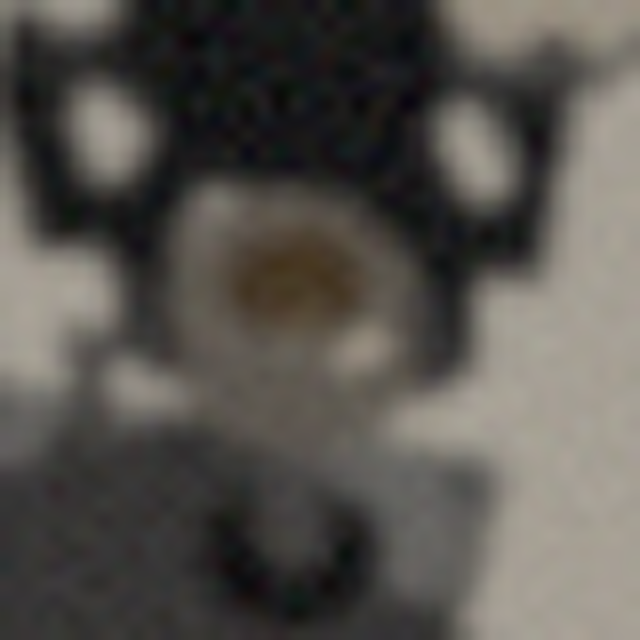

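View pics/s23.png

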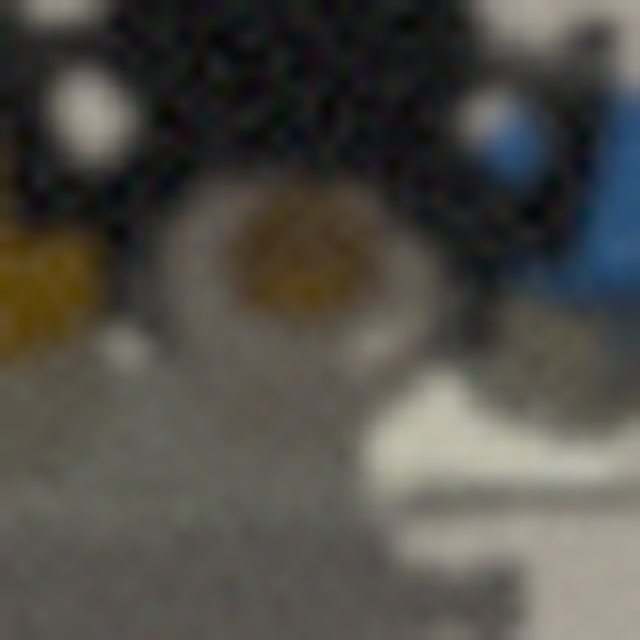

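>>> arm_command:
  motion:
    - {"x":0,"y":-0.001,"z":-0.005,"roll":0,"fingers":0}
    - {"x":0,"y":-0.002,"z":-0.007,"roll":0,"fingers":0}
    - {"x":0,"y":-0.002,"z":-0.006,"roll":0,"fingers":0}
    - {"x":0,"y":-0.001,"z":-0.004,"roll":0,"fingers":0}
    - {"x":0,"y":0,"z":-0.002,"roll":0,"fingers":0}
    - {"x":0,"y":0,"z":0,"roll":0,"fingers":0}

```text
clock: 12.38
eef_pos: [0.4734, 0.2267, 0.0796]
tool_rot: [-0.511, -0.476, 0.512, -0.5]
ft_force: [-0.4, -0.9, 0.1]
grip_width: 0.0594
```

```bash
python3 -c "
from h import *
st([.4735,.229,.045])
"
```

```text
t 12.38 p [0.4734 0.2267 0.0796] w 0.0594 F [-0.4  -0.95  0.14] q [ 0.468  0.364 -0.148  1.05  -0.033  2.086]
R [[0.023, 0.999, -0.048], [-0.025, -0.047, -0.999], [-0.999, 0.024, 0.024]] jaw deg -2.69
tool delta [ 0.0345 -0.0008 -0.0032]
```

>>> arm_command:
  motion:
    - {"x":0.004,"y":0,"z":-0.001,"roll":0,"fingers":0}
    - {"x":0.006,"y":0,"z":-0.001,"roll":0,"fingers":0}
    - {"x":0.008,"y":0,"z":-0.001,"roll":0,"fingers":0}
    - {"x":0.006,"y":0,"z":0,"roll":0,"fingers":0}
    - {"x":0.004,"y":0,"z":0,"roll":0,"fingers":0}
    - {"x":0.002,"y":0,"z":0,"roll":0,"fingers":0}

```text
clock: 12.88
eef_pos: [0.4742, 0.2288, 0.0464]
tool_rot: [-0.511, -0.476, 0.512, -0.5]
ft_force: [0.0, -0.7, -0.9]
grip_width: 0.0591
```

```bash
python3 -c "
from h import *
snap('side','side17.png')
st([.4735,.229,.034])
crop('side17.png','s25.png',250,135,290,175,16)
s=get_obs();p=s['eef_pos'];a=np.linspace(0,6.283,200);c=p+[-.0015,.0025,.038]
for r,z in((.03,.03),(.015,.03),(.03,0)):
    q=(proj('side',np.c_[c[0]+r*np.cos(a),c[1]+r*np.sin(a),0*a+z+c[2]])+.5-[250,135])*16-.5
    print(r,z,q.min(0).round(),q.max(0).round())
"
```

```text
t 12.93 p [0.4739 0.2286 0.046 ] w 0.0591 F [ 0.69 -0.45 -1.3 ] q [ 0.471  0.402 -0.189  0.972 -0.034  2.089]
R [[0.022, 0.999, -0.048], [-0.026, -0.047, -0.999], [-0.999, 0.024, 0.025]] jaw deg -2.71
tool delta [ 0.012  -0.0007 -0.0007]
0.03 0.03 [164. 286.] [411. 468.]
0.015 0.03 [226. 330.] [349. 421.]
0.03 0 [168. 369.] [411. 550.]
```

View pics/s25.png

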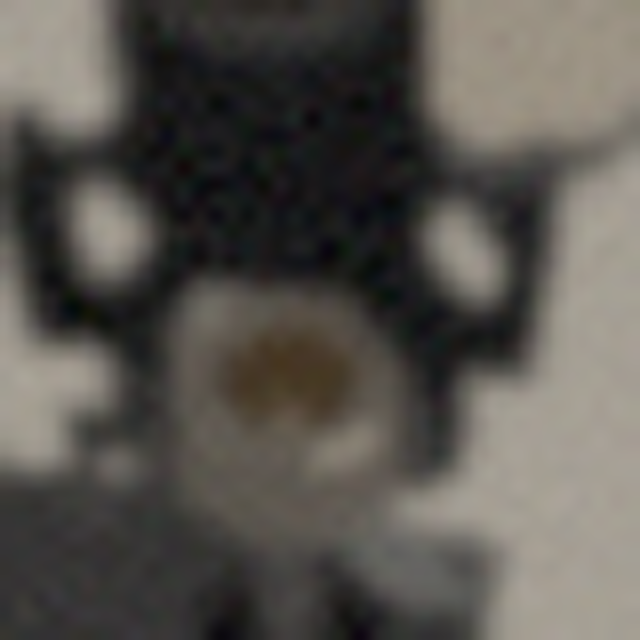

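>>> arm_command:
  motion:
    - {"x":0.003,"y":-0.0005,"z":-0.0005,"roll":0,"fingers":0}
    - {"x":0.004,"y":0,"z":0,"roll":0,"fingers":0}
    - {"x":0.003,"y":0,"z":0,"roll":0,"fingers":0}
    - {"x":0.001,"y":0,"z":0,"roll":0,"fingers":0}
    - {"x":0,"y":0,"z":0,"roll":0,"fingers":0}
    - {"x":0,"y":0,"z":0,"roll":0,"fingers":0}

```text
clock: 13.43
eef_pos: [0.4737, 0.2286, 0.0337]
tool_rot: [-0.511, -0.476, 0.513, -0.5]
ft_force: [-0.0, 0.5, -1.0]
grip_width: 0.0594
```

```bash
python3 -c "
from h import *
snap('side','side18.png')
snap('top','top18.png')
st([.4735,.229,.034])
crop('side18.png','s26.png',250,140,290,180,16)
crop('top18.png','t18.png',160,180,300,280,5)
s=get_obs();p=s['eef_pos'];a=np.linspace(0,6.283,200);c=p+[-.0015,.0025,.038]
print(c)
for r,z in((.03,.03),(.015,.03),(.03,0)):
    q=(proj('side',np.c_[c[0]+r*np.cos(a),c[1]+r*np.sin(a),0*a+z+c[2]])+.5-[250,140])*16-.5
    print(r,z,q.min(0).round(),q.max(0).round())
print(((proj('side',[[.472,.2315,.02],[.472,.2315,.062]])+.5-[250,140])*16-.5))
"
```

```text
t 13.53 p [0.4739 0.2287 0.0338] w 0.0594 F [0.06 0.27 0.2 ] q [ 0.471  0.416 -0.204  0.943 -0.034  2.09 ]
R [[0.022, 0.999, -0.048], [-0.026, -0.048, -0.999], [-0.999, 0.024, 0.025]] jaw deg -2.74
tool delta [-0.0002 -0.0004 -0.0003]
[0.47235739 0.23115071 0.07182431]
0.03 0.03 [166. 240.] [411. 421.]
0.015 0.03 [227. 284.] [350. 375.]
0.03 0 [170. 322.] [412. 503.]
[[293.28658254 547.1192739 ]
 [290.11874859 436.88337948]]
```

View pics/s26.png

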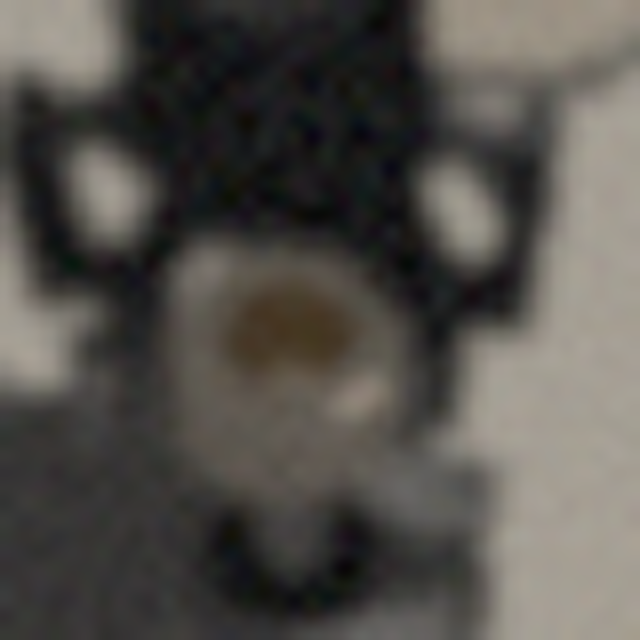

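View pics/t18.png

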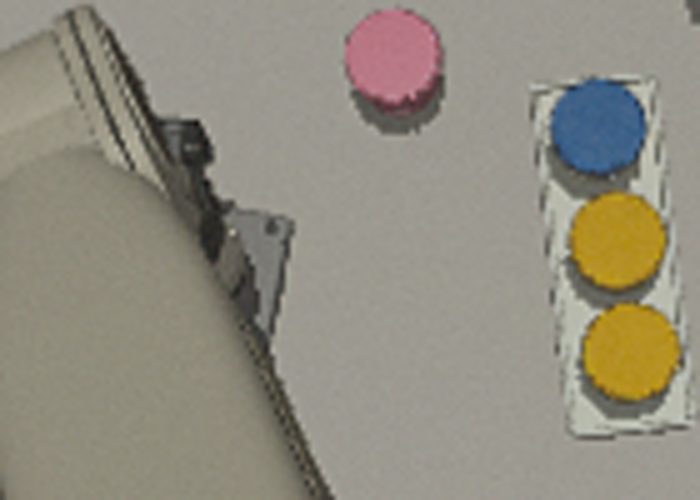

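```bash
python3 -c "
from h import *
crop('top18.png','t19.png',190,210,230,250,16)
a=np.radians([180,200,220,240,260,270,280,300]);c=(.4724,.2312,.0718)
for z in(0,.03):
  print(z,((proj('top',np.c_[c[0]+.03*np.cos(a),c[1]+.03*np.sin(a),0*a+z+c[2]])+.5-[190,210])*16-.5).round().tolist())
"
```

```text
0 [[139.0, 512.0], [194.0, 503.0], [244.0, 477.0], [282.0, 435.0], [304.0, 384.0], [307.0, 356.0], [306.0, 329.0], [289.0, 277.0]]
0.03 [[114.0, 491.0], [171.0, 482.0], [222.0, 455.0], [260.0, 412.0], [282.0, 360.0], [286.0, 332.0], [285.0, 304.0], [268.0, 251.0]]
```

View pics/t19.png

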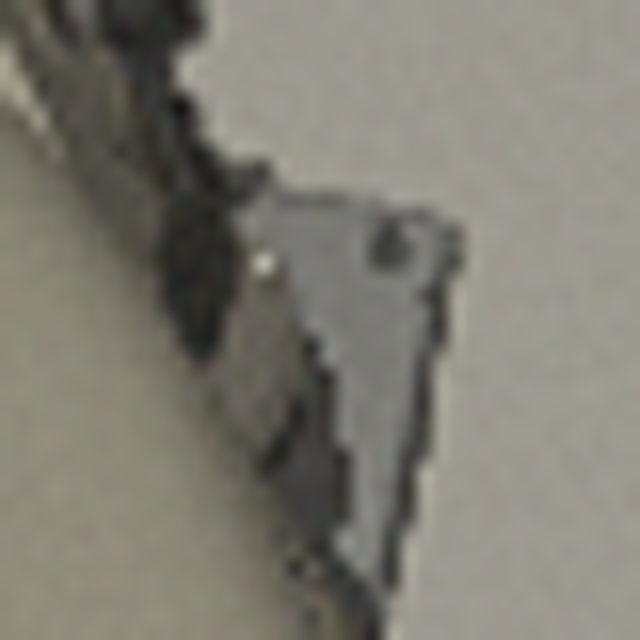

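```bash
python3 -c "
from h import *
st(); print(get_obs()['joint_vel'].round(4)); print(job_done()); st()"
```

```text
t 13.53 p [0.4739 0.2287 0.0338] w 0.0594 F [0.06 0.27 0.2 ] q [ 0.471  0.416 -0.204  0.943 -0.034  2.09 ]
R [[0.022, 0.999, -0.048], [-0.026, -0.048, -0.999], [-0.999, 0.024, 0.025]] jaw deg -2.74
[-0.0034 -0.0047  0.0004  0.0002 -0.0011  0.0005]
the job is handed in; nothing more can be done
None
the job is handed in; nothing more can be done
```

The roll is off its post and held still over the dispenser's empty spindle, and I handed the job in at 13.5 s. It was carried over the row of cups, its underside roughly 25 mm or more above their lids. I measured the underside at about 72 mm above the worktop, 10 mm above the spindle tip.

**Last checks**
- **Centring:** the side and top views agree with each other. The roll is within about 1 mm of the spindle axis at (0.472, 0.2315), on top of a camera calibration good to about 2 mm.
- **Grip and stillness:** the grip width is steady at 59 mm, the joints are practically at rest, and the wrist force stayed under about 3 N at every reading.
- **Surroundings:** in the last top picture the cups look where they were. The roll did not touch the dispenser in any picture or force reading.

**What disagreed**
- **Height reading:** the reported tool height did not match the pictures. The fingertips stood roughly 4 cm higher than reported, and two trial closings showed it: one missed above the roll, and the next caught only its top edge and moved it a millimetre or two on its post. I set heights from the roll's known resting height on its washer instead.
- **Tool tilt:** the tool leans about 2°. It leaned the same way when it gripped the roll lying flat, so the roll should be level to well under a degree. I judged that from the tool readings and the pictures, not from a direct measurement.

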